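# Start the extraction and light the spectrometer's burner from the bench controls

## Robot

A 7-joint arm with a two-finger parallel gripper is mounted at the origin on the work surface. World frame = base frame: x ahead of the robot, y to its left, z up, the work surface at z = 0. Lengths are in m, angles in rad, forces in N, time in s.
With the tool pointing down it reaches from about 0.35 to 0.9 m from the base axis. Payload 8.1 kg.
Tool frame: the origin (TCP) lies at the very end of the fingers, on their centre line; the grasp point (between the pads) lies 19 mm behind it; z points along the fingers, x is the direction in which the jaws open and shut, and the axes are right-handed (so a half turn about z gives the same grasp; the last joint's range is limited). The gripper opens to 92 mm and grips with 3 to 60 N. Pads are 19 mm wide; open, the fingers measure 130 mm over their backs; the gripper's body (75 mm by 190 mm) begins 47 mm behind the grasp point.
Start: joints at [1.032, 0.434, 0.025, 1.573, -0.012, 1.134, -0.075], TCP at [0.264, -0.567, 0.227] pointing down, gripper open.
Joint ranges: [-2.62, 2.62], [-0.44, 2.09], [-1.27, 1.32], [0.08, 2.57], [-1.32, 4.46], [0.12, 2], [-2.74, 2.74]. Speed limits (rad/s): [2.22, 2.22, 3.01, 3.01, 3.14, 3.14, 3.14].

## Interface

Orientations are given as a 3x3 rotation matrix whose columns are the frame's x, y, z axes.
In Python, from plant import arm gives the robot as it stands. The module is installed in compiled form; this text tells all that it offers.
- The arm moves only by the tool play_rows, never from a script. Its argument "targets" is a list that holds one entry, the list of rows, each a list of 6 numbers: the shift along the tool's x, y, z in m, then the turn, a rotation vector about the tool's x, y, z in rad. In form: [[[dx, dy, dz, rx, ry, rz], ...]]. A call has 1 to 8 rows; each row is the pose to reach, as a shift and turn from the pose commanded when the call began, along the tool's axes at that moment; what a row does not reach only later rows make up. A row lasts 1/10 s, in which the tool goes at most 50 mm and 8.59 degrees, less where a joint would pass 70% of its speed; a pose out of reach is approached as far as the arm can. A call with a gripper value outside its range is refused whole. "fingers" is the gripper command: -1 is shut, 1 is fully open, values between are in proportion, set as the call begins (left out, the last holds). The fingers move at their own pace and stop on an object; "grip_force" is the grip in N (left out, the last holds). Time passes only in rows, so rows that repeat a pose let the fingers close. It gives the time, the measured TCP pose, the force and the opening at its end, in the units of the state.
- arm.read_state(): the state, without advancing time (a new reading comes with each control period).
- arm.snapshot(name): name is "side" or "top" or "wrist"; returns a dict with "image" (384x512x3 uint8, red, green, blue), "K" (3x3 intrinsics, pixels), "k1" (the pictures are not rectified: a ray, as slopes to the right and down, at radius r is drawn at 1 + k1 r^2 times it, then the intrinsics apply), "world_to_cam" (4x4, takes a point from world to camera coordinates). Camera axes: x right, y down, z forward; pixel columns grow to the right and rows downward; lengths in m; the calibration is good to about 2 mm. A picture is of the moment at which its call begins. There is no depth.
- arm.job_done(): hands the job in, once; it reports no verdict.
Trained networks look in a picture, given as the dict that the camera call returned (one of the last four; its "shot" number tells which), for a name from the list of things; names that differ only in an ending like _2 or _b are one class to them, and where a whole thing is asked for, a point or a joint stands for the part that bears it (a point fixed in the world has none). Each returns a list of dicts, best first, with "confidence" (0 to 1); they miss things now and then, are a little off and sometimes report something else, mostly with a low value. They report only what shows in the picture. A call takes as long as a camera call. They do not tell look-alikes from the thing itself.
- arm.search_frame(target, picture): "position" ([x, y, z] in m, in the coordinates of the camera as it stood for that picture, good to about 4 mm: the middle of the surface that is visible of it).
- arm.trace(target, picture): "pixels" (384x512 bool, what is visible of it).
The state is a dict: "t": time; "joint_positions": joint angles; "joint_velocities": joint speeds; "effort": joint torques, N m; "position": TCP position; "eef_rot": TCP orientation; "force": force on the tool from outside, world axes, zero at the start; "ft_torque": the same for the moment, N m; "opening": finger opening in m.
Only numpy, scipy, OpenCV 4.12 (cv2) and the standard library are available. Lean on these libraries where they do the work, as an engineer would, in place of code of your own. Each camera call takes 0.05 s, during which the arm holds its last target.

## Task

Get the flame spectrometer lit. On the smaller box, lift the hood up, flick the extraction toggle under it fully over to the far side (on) and let the hood drop shut; then, on the longer box, slide the dust cover fully aside, press the large round ignition button right down and hold it for two seconds, and slide the dust cover back fully home. Do not press the small square flame-out button beside it, and leave the glassware, bottles and tube rack where they stand.

Things in the scene. Friction and masses are not known exactly. Their poses are not given: they have to be found in the camera images.
- ignition_box: The longer white control box, fixed: 150 mm (x) by 260 mm (y) by 70 mm high; left or right of the other. Origin: centre of its underside; x points away from its front, which faces the robot within about 0.4 rad, z up. In its top, centred at y +65 mm, is a 100 x 100 mm bay, 26 mm deep, with two black push-buttons under the dust cover. Rails 82 mm above the bench run along y at x -62 and +62 mm.
- cover (a joint): Grey sliding dust cover of the ignition box: 120 x 120 mm plate, its top 76 mm above the bench, with an upright grip rib in the middle. Value in m: 0 = fully home over the bay, 0.11 = fully aside, bay wholly open; it opens towards the box's -y. Stays where it is left; 1.5 N moves it. Starts 0 to 20 mm short of home.
- cover_grip (a point): Grip point in the upper part of the cover's rib, 98 mm above the bench; moves with the cover. The rib is 70 mm long along the box's x, 12 mm thick along its y, rises 34 mm from the plate's top (rib top 110 mm above the bench) and has free space along y on both sides. When the cover is home this point is at x 0, y +65 mm of the box.
- ignite (a joint): Large round black ignition button, 40 mm across, in the bay. Value in m: 0 = up, 0.006 = fully down (straight down). Springs back; 5 N presses it fully.
- ignite_top (a point): Centre of the top of the ignition button, at x +18, y +78 mm of the ignition box, 64 mm above the bench when up (6 mm below the box's top). The bay walls are 30 mm or more from this point.
- flame_out (a joint): Small square black flame-out button, 20 x 20 mm, in the same bay; not to be pressed. Value in m: 0 = up, 0.005 = down.
- flame_out_top (a point): Centre of the top of the flame-out button, at x -27, y +40 mm of the ignition box, 55 mm above the bench.
- switch_box: The smaller white control box, fixed to the bench: 150 mm (x) by 120 mm (y) by 70 mm high. Origin: centre of its underside; x points away from its front, which faces the robot within about 0.4 rad, z up. On its top is the extraction toggle under a grey hood.
- hood (a joint): Grey hood over the toggle, 104 mm long (box x), 50 mm wide (box y), from 72 to 122 mm above the bench when shut; roof, two side walls and a short front wall, 100 g. Hinged at its far end: its front end swings up and over, away from the robot. Value in rad: 0 = shut, 2.3 = fully back at its stop. Let go below about 1.6 rad it falls shut; above about 1.9 rad it stays back.
- hood_grip (a point): Midway between the hood's side walls near its front end, 80 mm from the hinge pin; moves with the hood. The walls' outer faces are 50 mm apart (box y) with free space beside them. When shut it is at x -30, y 0 of the switch box, 104 mm above the bench, 18 mm below the roof's top, 32 mm above the walls' lower edge.
- hood_hinge (a point): Centre of the hood's hinge pin, at x +50, y 0 of the switch box, 110 mm above the bench; the pin runs along the box's y. Steel ears hold it, 65 mm across their outer faces. Does not move.
- toggle (a joint): Steel toggle lever under the hood; swings about the box's y, pivot at x -5, y 0, 78 mm above the bench. Value in rad: 0 = off, leaning 0.45 rad towards the box's front; 0.9 = on, leaning 0.45 rad to the far side. Stays where it is left; about 1.5 N at the tip moves it.
- toggle_tip (a point): Centre of the 15 mm ball at the toggle's tip, 36 mm from its pivot; when off at x -21 mm of the switch box and 110 mm above the bench, when on at x +11 mm.
- wash_bottle_mid (a point): Half-way up a loose white wash bottle, 68 mm across, 199 mm high over its bent spout, which reaches 41 mm from its axis. To be left alone.
- beaker_mid (a point): Half-way up a loose glass beaker, 72 mm across, 95 mm high. To be left alone.
- reagent_jar_mid (a point): Half-way up a loose white reagent jar, 68 mm across, 100 mm high. To be left alone.
- tube_rack_mid (a point): Centre, half-way up, of a loose white rack of six capped tubes, 80 x 130 mm, 119 mm high, standing beyond the switch box. To be left alone.
There are look-alikes about, which are no part of the job. Leave any green or purple look-alike of the switch_box alone.

How it is judged:
On the way, in this order (a step that is already met when the one before it is completed fails the run):
1. the hood is lifted, with the toggle still off (value of joint hood above 1 rad and value of joint toggle below 0.3 rad).
2. the toggle is flicked fully on (value of joint toggle above 0.8 rad).
3. the hood is shut again with the toggle on (value of joint hood below 0.06 rad and value of joint toggle above 0.8 rad), for 0.1 s.
4. the dust cover is slid fully aside (value of joint cover above 0.095 m).
5. the ignition button is held right down (value of joint ignite above 0.0045 m and value of joint cover above 0.08 m), for 1.5 s.
6. the dust cover is slid back home (value of joint cover below 0.005 m and value of joint ignite below 0.0015 m), for 0.1 s.
At the end, for the whole second after the job is handed in: The toggle is on (above 0.8 of its 0.9 rad), the hood is down (within 0.06 rad of shut), the dust cover is home (within 5 mm) and the ignition button is up again; the wash bottle, beaker, jar and tube rack stand upright where they were (within 25 mm) (all of step 3 and all of step 6 and angle between each of wash_bottle_mid, beaker_mid, reagent_jar_mid, tube_rack_mid's own z axis and vertical below 0.1 rad); the robot touches nothing.
It fails at once if the flame-out button is pressed (value of joint flame_out above 0.002 m).
It fails at once if the wash bottle is pushed away or knocked over (distance of wash_bottle_mid from where it was at the start of the episode above 0.025 m).
It fails at once if the beaker is pushed away or knocked over (distance of beaker_mid from where it was at the start of the episode above 0.025 m).
It fails at once if the reagent jar is pushed away or knocked over (distance of reagent_jar_mid from where it was at the start of the episode above 0.025 m).
It fails at once if the tube rack is pushed away or knocked over (distance of tube_rack_mid from where it was at the start of the episode above 0.025 m).
It also fails if it takes over 72 s, if anything falls off the work surface, if the arm or the gripper's body presses on something with over 40 N, if the wrist force passes 120 N, or if a joint passes its speed limit or range.

## Working session

There is one attempt and no reset: what is moved stays moved. The work goes in short steps, Python scripts to look and compute and a tool call to move; the robot and the scene stay as the last step left them, time stands still between calls to the robot, and variables do not carry over. Pictures are saved under pics/ and viewed, and the job is handed in when it is done.

Besides the shell and the picture viewer there is one more tool, called after "Request:" as name([rows], argument=value, ...), one row to a line, values as JSON. play_rows: Moves the arm, as the interface text tells. Its arguments: {"type":"object","properties":{"targets":{"type":"array","items":{"type":"array","items":{"type":"array","items":{"type":"number"}}}},"fingers":{"type":"number"},"grip_force":{"type":"number"}},"required":["targets"]}

```bash
mkdir -p pics; ls; python3 - <<'E'
from plant import arm
import cv2,numpy as np
s=arm.read_state();print(s)
for n in("side","top","wrist"):
    p=arm.snapshot(n);cv2.imwrite(f"pics/{n}0.png",p["image"][:,:,::-1])
    print(n,p["K"],p["k1"],np.round(p["world_to_cam"],3).tolist(),p["shot"])
E
```

```text
pics
{'t': 0.0, 'joint_positions': array([ 1.03239924,  0.43521747,  0.02493354,  1.57408736, -0.01162366,
        1.13400618, -0.07510434]), 'joint_velocities': array([-2.42289805e-03,  3.86140943e-04,  2.26215778e-03,  1.55137950e-03,
       -8.94499211e-04, -7.50650542e-05,  1.23445260e-03]), 'effort': array([ 1.12984999e-03, -6.67850661e+01,  9.85504277e-01, -3.14458001e+01,
       -6.05729758e-02,  4.28267370e-02,  1.73773769e-04]), 'position': array([ 0.26359306, -0.56613043,  0.2259517 ]), 'eef_rot': array([[ 4.22088738e-01, -9.06554203e-01, -7.57779633e-04],
       [-9.06553160e-01, -4.22089405e-01,  1.37921503e-03],
       [-1.57018394e-03,  1.04816389e-04, -9.99998762e-01]]), 'force': array([-0.01149306, -0.10587521,  0.13404243]), 'ft_torque': array([ 0.0028747 ,  0.00106286, -0.00779559]), 'opening': 0.09199004779112253}
side [[371.97790589   0.         253.43297097]
 [  0.         371.97790589 186.82710059]
 [  0.           0.           1.        ]] -0.07732924255187115 [[0.958, -0.286, -0.011, -0.489], [-0.217, -0.7, -0.68, 0.198], [0.187, 0.654, -0.733, 0.798], [0.0, 0.0, 0.0, 1.0]] 1
top [[380.86019382   0.         251.1866197 ]
 [  0.         380.86019382 189.40558105]
 [  0.           0.           1.        ]] 0.0014750245367259804 [[-0.004, -1.0, -0.008, 0.077], [-0.994, 0.005, -0.11, 0.526], [0.11, 0.007, -0.994, 0.952], [0.0, 0.0, 0.0, 1.0]] 2
wrist [[288.02180165   0.         258.18974422]
 [  0.         288.02180165 191.94716468]
 [  0.           0.           1.        ]] -0.004428288133756331 [[0.422, -0.906, -0.002, -0.623], [-0.872, -0.407, 0.271, -0.035], [-0.247, -0.113, -0.962, 0.39], [0.0, 0.0, 0.0, 1.0]] 3
```

View pics/side0.png

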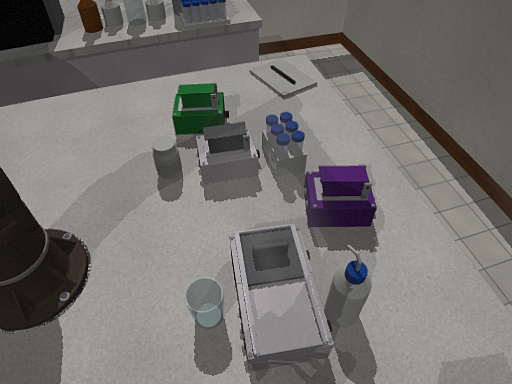

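View pics/top0.png

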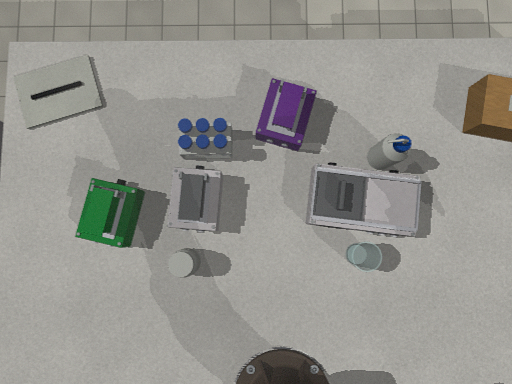

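```bash
cat > h.py <<'E'
from plant import arm
import cv2,numpy as np
def proj(p,P):
    P=np.atleast_2d(P);W=p["world_to_cam"];c=P@W[:3,:3].T+W[:3,3]
    u=c[:,:2]/c[:,2:];r2=(u**2).sum(1,keepdims=True);u=u*(1+p["k1"]*r2)
    return u*[p["K"][0,0],p["K"][1,1]]+p["K"][:2,2]
def ray(p,px):
    d=(np.atleast_2d(px)-p["K"][:2,2])/[p["K"][0,0],p["K"][1,1]];u=d.copy()
    for _ in range(20): u=d/(1+p["k1"]*(u**2).sum(1,keepdims=True))
    W=p["world_to_cam"];R=W[:3,:3];o=-R.T@W[:3,3]
    return o,np.c_[u,np.ones(len(u))]@R
def onz(p,px,z):
    o,d=ray(p,px);return o+d*((z-o[2])/d[:,2])[:,None]
def wpos(p,c):
    W=p["world_to_cam"];return W[:3,:3].T@(np.array(c)-W[:3,3])
E
python3 - <<'E'
from h import *
for n in("top","side"):
    p=arm.snapshot(n)
    for t in["ignition_box","cover","cover_grip","switch_box","hood","hood_grip","hood_hinge","toggle_tip","wash_bottle_mid","beaker_mid","reagent_jar_mid","tube_rack_mid"]:
        try:
            r=arm.search_frame(t,p)
            print(n,t,[(np.round(wpos(p,q["position"]),3).tolist(),round(q["confidence"],2)) for q in r[:4]])
        except Exception as e: print(n,t,e)
    im=p["image"][:,:,::-1]
    if n=="top":
        a=cv2.resize(im[155:245,155:235],None,fx=6,fy=6,interpolation=cv2.INTER_CUBIC);b=cv2.resize(im[155:245,300:430],None,fx=6,fy=6,interpolation=cv2.INTER_CUBIC)
    else:
        a=cv2.resize(im[110:185,185:270],None,fx=7,fy=7,interpolation=cv2.INTER_CUBIC);b=cv2.resize(im[220:365,220:340],None,fx=4,fy=4,interpolation=cv2.INTER_CUBIC)
    cv2.imwrite(f"pics/{n}a.png",a);cv2.imwrite(f"pics/{n}b.png",b)
E
```

```text
top ignition_box [([0.494, -0.204, 0.071], 0.97)]
top cover [([0.498, -0.137, 0.076], 0.79)]
top cover_grip [([0.505, -0.138, 0.077], 0.94), ([0.639, 0.187, 0.094], 0.27)]
top switch_box [([0.703, -0.009, 0.069], 0.93), ([0.462, 0.408, 0.07], 0.84), ([0.496, 0.206, 0.072], 0.8)]
top hood [([0.501, 0.211, 0.12], 0.87), ([0.723, -0.01, 0.115], 0.78), ([0.464, 0.424, 0.125], 0.62)]
top hood_grip [([0.499, 0.212, 0.121], 0.97), ([0.72, -0.013, 0.122], 0.97), ([0.465, 0.426, 0.124], 0.93)]
top hood_hinge [([0.466, 0.412, 0.067], 0.89), ([0.498, 0.202, 0.071], 0.88), ([0.705, -0.008, 0.073], 0.88)]
top toggle_tip [([0.507, -0.14, 0.078], 0.36)]
top wash_bottle_mid [([0.599, -0.244, 0.132], 0.91)]
top beaker_mid [([0.356, -0.211, 0.058], 0.68)]
top reagent_jar_mid [([0.346, 0.232, 0.101], 0.74)]
top tube_rack_mid [([0.641, 0.188, 0.092], 0.86)]
side ignition_box [([0.491, -0.236, 0.067], 0.56)]
side cover [([0.503, -0.15, 0.076], 0.66), ([0.492, 0.179, 0.074], 0.48)]
side cover_grip [([0.501, -0.15, 0.076], 0.89)]
side switch_box [([0.458, 0.401, 0.067], 0.64), ([0.5, 0.18, 0.069], 0.57)]
side hood [([0.462, 0.415, 0.118], 0.96), ([0.718, -0.027, 0.12], 0.63), ([0.499, 0.193, 0.122], 0.56)]
side hood_grip [([0.459, 0.415, 0.114], 0.71), ([0.72, -0.029, 0.123], 0.71), ([0.498, 0.188, 0.118], 0.61), ([0.64, 0.146, 0.07], 0.42)]
side hood_hinge [([0.701, -0.048, 0.07], 0.9), ([0.457, 0.4, 0.067], 0.74), ([0.496, 0.179, 0.072], 0.58)]
side toggle_tip []
side wash_bottle_mid [([0.596, -0.276, 0.125], 0.98)]
side beaker_mid [([0.358, -0.18, 0.058], 0.66)]
side reagent_jar_mid [([0.343, 0.217, 0.066], 0.94)]
side tube_rack_mid [([0.638, 0.149, 0.071], 0.83), ([0.494, 0.178, 0.071], 0.43)]
```

View pics/topa.png

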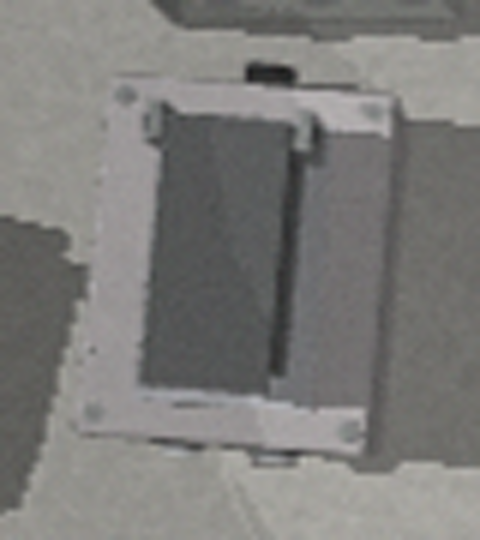

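View pics/topb.png

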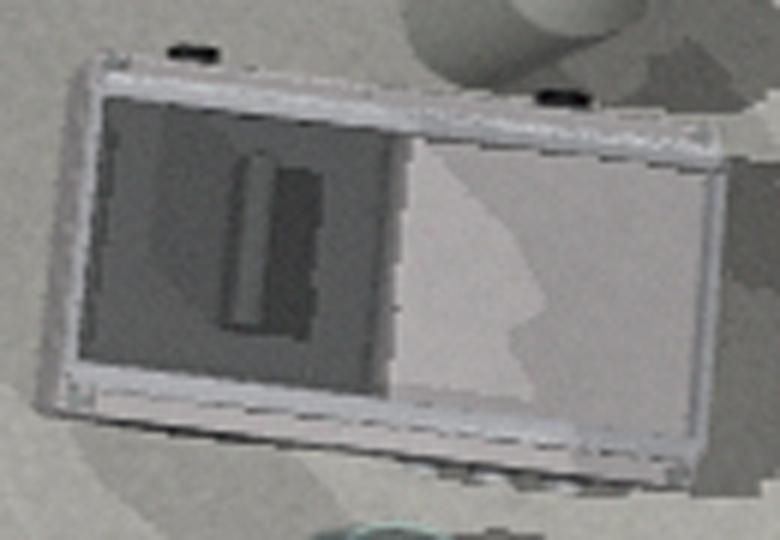

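View pics/sidea.png

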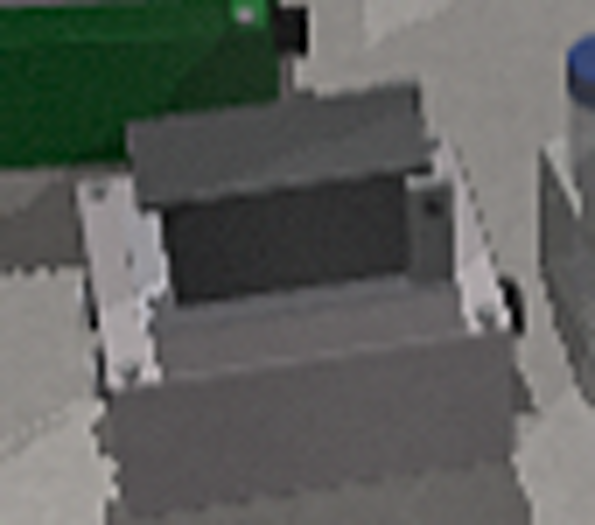

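View pics/sideb.png

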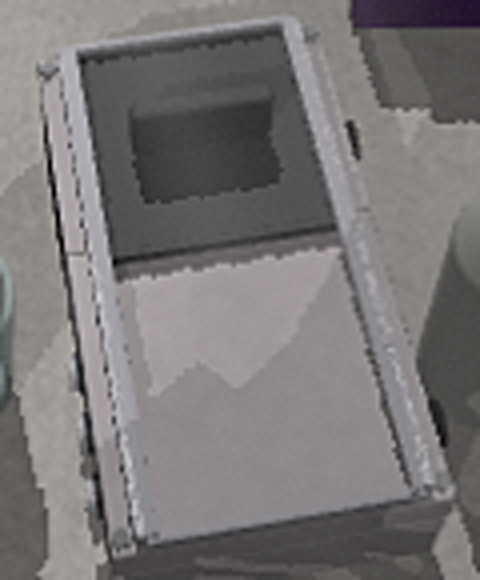

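```bash
cat > fit.py <<'E'
from h import *
from scipy.optimize import minimize
def boxpts(pose,P):
    x,y,a=pose;c,s=np.cos(a),np.sin(a);P=np.atleast_2d(P).astype(float)
    return np.c_[x+c*P[:,0]-s*P[:,1],y+s*P[:,0]+c*P[:,1],P[:,2]]
E
python3 - <<'E'
from fit import *
S={}
for n in("top","side"):
    p=arm.snapshot(n);
    for t in("ignition_box","switch_box"):
        S[n,t]=(p,arm.trace(t,p))
        for q in S[n,t][1]:
            m=q["pixels"];ys,xs=np.nonzero(m);print(n,t,q["confidence"],m.sum(),xs.min(),xs.max(),ys.min(),ys.max())
def corners(L,W,H): return np.array([[sx*L/2,sy*W/2,z] for sx in(-1,1) for sy in(-1,1) for z in(0,H)])
out={}
for t,W,x0,c in(("ignition_box",.26,[.494,-.204,-.1],(365,200)),("switch_box",.12,[.496,.206,-.1],(197,200))):
    P=corners(.15,W,.07)
    if t=="ignition_box":P=np.r_[P,[[sx*.067,sy*W/2,.082] for sx in(-1,1) for sy in(-1,1)]]
    ms=[]
    for n in("top","side"):
        p,r=S[n,t]
        c0=proj(p,[x0[0],x0[1],.07])[0].astype(int)
        r=[q for q in r if np.linalg.norm(np.argwhere(q["pixels"]).mean(0)[::-1]-c0)<25]
        if not r: print("none",n,t);continue
        m=r[0]["pixels"].astype(np.uint8)
        # fill hull
        k,_=cv2.findContours(m,0,2);h=cv2.convexHull(np.vstack([q for q in k if len(q)>10]))
        mm=np.zeros((384*4,512*4),np.uint8);cv2.fillConvexPoly(mm,(h*4+2).astype(np.int32),1);ms.append((n,p,mm))
    def cost(v,use=None):
        s=0
        for n,p,mm in ms:
            if use and n!=use: continue
            q=proj(p,boxpts(v,P));h=cv2.convexHull((q*4+2).astype(np.float32))
            z=np.zeros_like(mm);cv2.fillConvexPoly(z,h.astype(np.int32),1)
            s+=(z!=mm).sum()/ (z|mm).sum()
        return s
    for use in("top","side",None):
        b=minimize(cost,x0,args=(use,),method="Nelder-Mead",options=dict(initial_simplex=np.array(x0)+np.array([[0,0,0],[.02,0,0],[0,.02,0],[0,0,.1]])))
        print(t,use,np.round(b.x,4),b.fun)
    out[t]=b.x
    for n,p,mm in ms:
        im=p["image"][:,:,::-1].copy();im=cv2.resize(im,None,fx=4,fy=4,interpolation=cv2.INTER_CUBIC)
        tops=[[-.075,-W/2,.07],[.075,-W/2,.07],[.075,W/2,.07],[-.075,W/2,.07]]
        ex=[]
        cv2.polylines(im,[(proj(p,boxpts(b.x,tops))*4+2).astype(np.int32)],True,(0,0,255),1)
        ctr=proj(p,boxpts(b.x,[[0,0,.07]]))[0]*4
        if t=="ignition_box": extra=[[0,.065,.11],[-.035,.065,.11],[.035,.065,.11]]
        else: extra=[[-.054,.025,.122],[-.054,-.025,.122],[.05,-.025,.122],[.05,.025,.122]]
        for e in proj(p,boxpts(b.x,extra))*4+2: cv2.circle(im,tuple(int(v) for v in e),3,(0,255,255),1)
        x,y=ctr.astype(int);x0_=max(0,x-380);y0_=max(0,y-290);cv2.imwrite(f"pics/ov_{n}_{t}.png",im[y0_:y+290,x0_:x+380])
E
```

```text
top ignition_box 0.96 6893 306 420 163 236
top ignition_box 0.16 2050 178 232 118 158
top switch_box 0.96 2982 169 222 167 231
top switch_box 0.82 3020 255 316 79 150
side ignition_box 0.77 11344 230 333 224 371
side switch_box 0.95 4032 304 376 164 226
side switch_box 0.89 2239 173 228 83 134
side switch_box 0.66 3173 196 259 120 183
ignition_box top [ 0.4965 -0.2046 -0.127 ] 0.05100018177254196
ignition_box side [ 0.4959 -0.2047 -0.124 ] 0.047479192069130045
ignition_box None [ 0.4961 -0.2051 -0.1294] 0.09942300519336468
switch_box top [ 0.4994  0.2145 -0.0699] 0.04786240786240786
switch_box side [ 0.4994  0.2195 -0.0118] 0.1342995722578674
switch_box None [ 0.4996  0.2158 -0.0539] 0.18969747485899147
```

View pics/ov_top_switch_box.png

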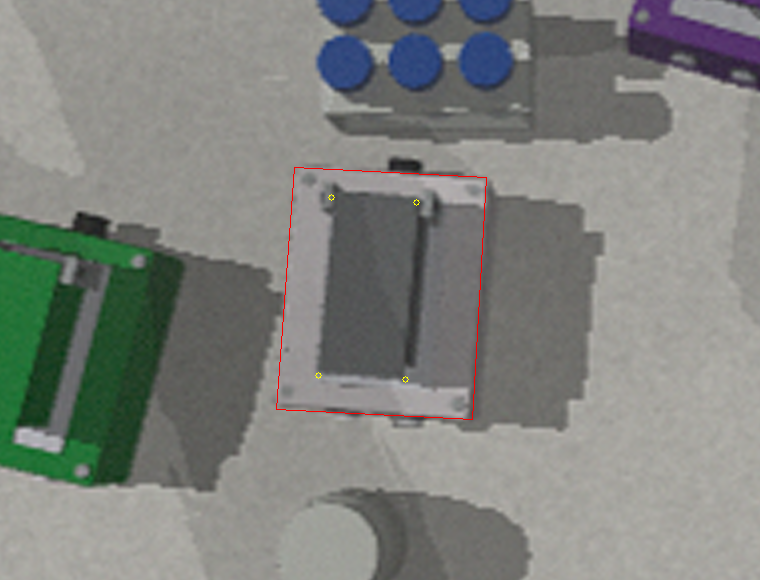

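View pics/ov_top_ignition_box.png

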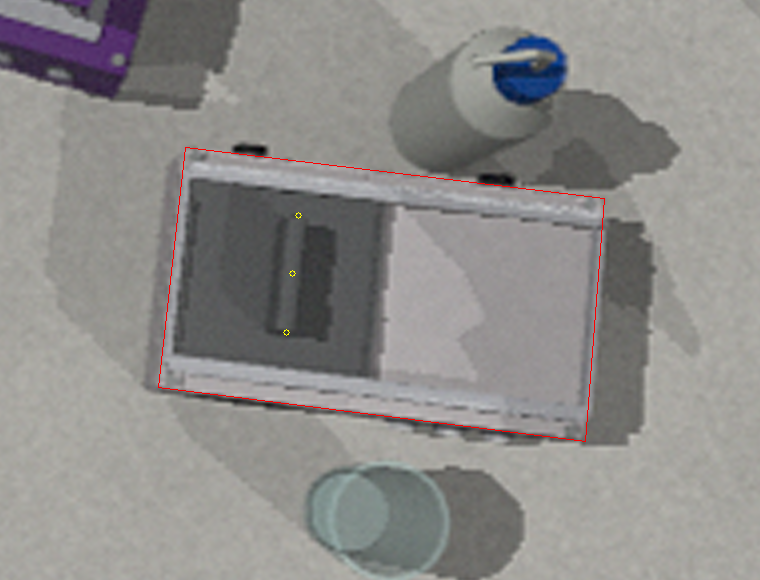

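View pics/ov_side_ignition_box.png

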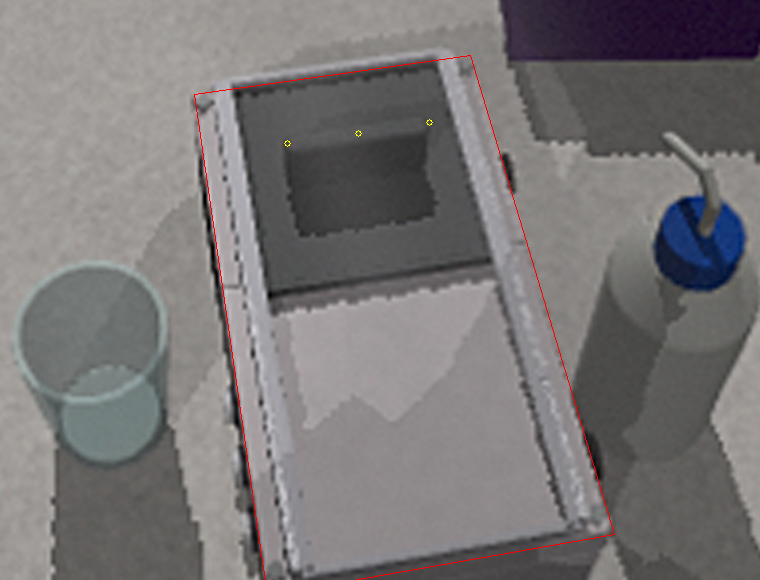

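```bash
python3 - <<'E'
from fit import *
from scipy.optimize import least_squares
pt=arm.snapshot("top");ps=arm.snapshot("side")
T=lambda a:(np.array(a)+.5)/6-.5+[155,155]
S=lambda a:(np.array(a)+.5)/7-.5+[185,110]
def obs(f,b):
    B=lambda sx,sy:[sx*.075,sy*.06,.07]
    H=lambda e,sy:[f if e<0 else b,sy*.025,.122]
    return [(pt,T([105,78]),B(1,1)),(pt,T([400,98]),B(1,-1)),(pt,T([366,455]),B(-1,-1)),(pt,T([80,428]),B(-1,1)),
    (pt,T([165,113]),H(1,1)),(pt,T([145,388]),H(-1,1)),(pt,T([272,393]),H(-1,-1)),(pt,T([290,120]),H(1,-1)),
    (ps,S([80,182]),B(-1,1)),(ps,S([105,385]),B(-1,-1)),(ps,S([510,327]),B(1,-1)),
    (ps,S([140,203]),H(-1,-1)),(ps,S([430,168]),H(1,-1)),(ps,S([130,124]),H(-1,1)),(ps,S([415,87]),H(1,1))]
def res(v,n=None):
    return np.concatenate([proj(p,boxpts(v[:3],[P]))[0]-u for p,u,P in obs(v[3],v[4]) if n is None or p is n])
for n in(None,pt,ps):
    r=least_squares(res,[.4996,.2145,-.07,-.05,.05],args=(n,));print(np.round(r.x,4));print(np.round(r.fun.reshape(-1,2),1).tolist())
E
```

```text
[ 0.4997  0.2147 -0.0815 -0.0531  0.053 ]
[[1.0, -0.8], [-0.1, -0.5], [0.3, 0.6], [-0.9, 1.3], [0.2, -0.0], [-0.9, -0.6], [-0.6, 0.2], [0.6, 0.4], [-0.8, -0.0], [0.5, 0.7], [1.1, 0.1], [0.3, 0.7], [0.9, -0.4], [-0.6, -0.3], [-0.7, -0.7]]
[ 0.5001  0.2146 -0.0703 -0.0538  0.0531]
[[0.7, -0.7], [-0.4, -0.9], [0.7, 0.2], [-0.5, 1.4], [0.0, -0.1], [-0.6, -0.3], [-0.3, 0.3], [0.4, 0.1]]
[ 0.4997  0.2148 -0.1079 -0.0526  0.0525]
[[-0.3, -0.6], [-0.3, 0.3], [0.6, 0.7], [0.1, 0.3], [0.5, 0.0], [-0.2, -0.7], [-0.6, -0.4]]
```

```bash
cat >> fit.py <<'E'
from scipy.spatial.transform import Rotation as Ro
SW=np.array([.500,.2147,-.08]);IG=np.array([.496,-.205,-.127])
def boxR(pose): return Ro.from_euler('z',pose[2]).as_matrix()
# tool down, tool x = -box y, tool y = -box x ; tilt>0 leans the hand back to the robot (finger tips forward)
def toolR(pose,tilt=0,jaw='y'):
    R0=np.array([[0,-1,0],[-1,0,0],[0,0,-1.]]) if jaw=='y' else np.array([[1,0,0],[0,-1,0],[0,0,-1.]])
    return boxR(pose)@Ro.from_euler('y',-tilt).as_matrix()@R0
def rows(goals,s=None):
    s=s or arm.read_state();R=s["eef_rot"];o=s["position"]
    for p,G in goals:
        print(np.round(np.r_[R.T@(np.array(p)-o),Ro.from_matrix(R.T@G).as_rotvec()],4).tolist())
def W(pose,P): return boxpts(pose,[P])[0]
E
python3 - <<'E'
from fit import *
rows([(W(SW,[-.03,0,.25]),toolR(SW))])
E
```

```text
[-0.6234, -0.5178, -0.0233, -0.0, -0.0, 0.5157]
```

Request:
play_rows([
  [[-0.312,-0.259,-0.023,0,0,0.258],[-0.312,-0.259,-0.023,0,0,0.258],[-0.312,-0.259,-0.023,0,0,0.258],[-0.312,-0.259,-0.023,0,0,0.258],[-0.312,-0.259,-0.023,0,0,0.258],[-0.312,-0.259,-0.023,0,0,0.258],[-0.312,-0.259,-0.023,0,0,0.258],[-0.312,-0.259,-0.023,0,0,0.258]],
], fingers=1, grip_force=10)

```text
t: 2.65
position: [0.3655, -0.1785, 0.2499]
eef_rot: [[0.177, -0.984, 0.001], [-0.984, -0.177, -0.001], [0.001, -0.001, -1.0]]
force: [0.9, -0.6, -0.1]
opening: 0.0915
```

```bash
python3 - <<'E'
from fit import *
rows([(W(SW,[-.03,0,.25]),toolR(SW))])
E
```

```text
[-0.3709, -0.1728, -0.0003, -0.0009, -0.0007, 0.2575]
```

Request:
play_rows([
  [[-0.371,-0.173,0,-0.001,-0.001,0.258],[-0.371,-0.173,0,-0.001,-0.001,0.258],[-0.371,-0.173,0,-0.001,-0.001,0.258],[-0.371,-0.173,0,-0.001,-0.001,0.258],[-0.371,-0.173,0,-0.001,-0.001,0.258],[-0.371,-0.173,0,-0.001,-0.001,0.258],[-0.371,-0.173,0,-0.001,-0.001,0.258],[-0.371,-0.173,0,-0.001,-0.001,0.258]],
])

```text
t: 3.45
position: [0.4633, 0.1901, 0.2496]
eef_rot: [[-0.081, -0.997, -0.0], [-0.997, 0.081, 0.001], [-0.001, 0.0, -1.0]]
force: [1.2, -0.4, 0.8]
opening: 0.0918
```

```bash
python3 - <<'E'
from fit import *
rows([(W(SW,[-.03,0,.25]),toolR(SW)),(W(SW,[-.03,0,.087]),toolR(SW))])
p=arm.snapshot("wrist")
im=cv2.resize(p["image"][:,:,::-1],None,fx=1.5,fy=1.5)
H=[[-.053,.025,.122],[-.053,-.025,.122],[.053,-.025,.122],[.053,.025,.122]]
for e in proj(p,boxpts(SW,H))*1.5: cv2.circle(im,tuple(int(v) for v in e),4,(0,255,255),1)
tops=[[-.075,-.06,.07],[.075,-.06,.07],[.075,.06,.07],[-.075,.06,.07]]
cv2.polylines(im,[(proj(p,boxpts(SW,tops))*1.5).astype(np.int32)],True,(0,0,255),1)
cv2.imwrite("pics/w1.png",im)
E
```

```text
[-0.0274, -0.0046, -0.0003, 0.0003, 0.001, -0.0009]
[-0.0273, -0.0047, 0.1627, 0.0003, 0.001, -0.0009]
```

View pics/w1.png

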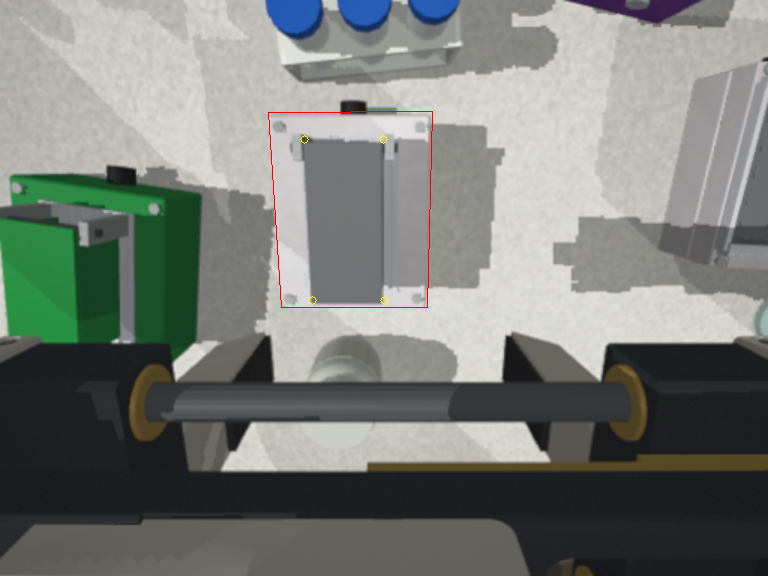

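Request:
play_rows([
  [[0,0,0,0,0,0],[0,0,0,0,0,0]],
])

```text
t: 3.7
position: [0.4628, 0.1879, 0.2491]
eef_rot: [[-0.08, -0.997, -0.002], [-0.997, 0.08, 0.0], [-0.0, 0.002, -1.0]]
force: [-0.7, -0.2, -0.0]
opening: 0.0919
```

```bash
python3 - <<'E'
from fit import *
rows([(W(SW,[-.03,0,.25]),toolR(SW)),(W(SW,[-.03,0,.087]),toolR(SW))])
E
```

```text
[-0.0297, -0.0049, -0.0009, 0.0017, 0.0001, 0.0001]
[-0.0297, -0.0052, 0.1621, 0.0017, 0.0001, 0.0001]
```

Request:
play_rows([
  [[-0.03,-0.005,0,0.002,0,0],[-0.03,-0.005,0.05,0.002,0,0],[-0.03,-0.005,0.1,0.002,0,0],[-0.03,-0.005,0.13,0.002,0,0],[-0.03,-0.005,0.15,0.002,0,0],[-0.03,-0.005,0.162,0.002,0,0],[-0.03,-0.005,0.162,0.002,0,0]],
])

```text
t: 4.4
position: [0.4698, 0.2161, 0.0864]
eef_rot: [[-0.082, -0.997, -0.001], [-0.997, 0.082, -0.001], [0.001, 0.001, -1.0]]
force: [-0.2, -0.3, 0.0]
opening: 0.0917
```

```bash
python3 - <<'E'
from fit import *
rows([(W(SW,[-.03,0,.087]),toolR(SW))])
for n in("side","wrist"):
    p=arm.snapshot(n);im=p["image"][:,:,::-1]
    if n=="side": im=cv2.resize(im[60:210,150:320],None,fx=4,fy=4)
    cv2.imwrite(f"pics/{n}2.png",im)
E
```

```text
[-0.001, -0.0002, -0.0006, 0.0007, -0.001, -0.002]
```

View pics/side2.png

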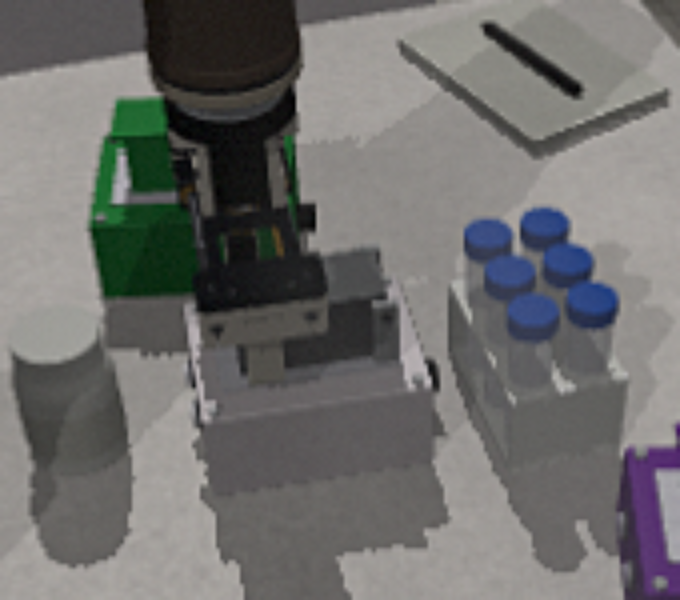

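View pics/wrist2.png

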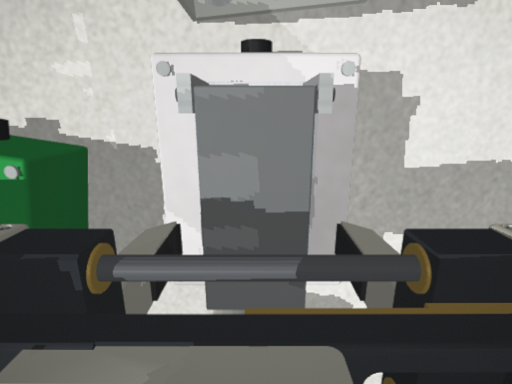

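Request:
play_rows([
  [[0,0,0,0,0,0],[0,0,0,0,0,0],[0,0,0,0,0,0],[0,0,0,0,0,0],[0,0,0,0,0,0],[0,0,0,0,0,0]],
], fingers=-1, grip_force=12)

```text
t: 5.1
position: [0.4702, 0.2185, 0.0875]
eef_rot: [[-0.08, -0.997, 0.001], [-0.997, 0.08, 0.002], [-0.002, -0.001, -1.0]]
force: [0.7, -1.8, -0.8]
opening: 0.0498
```

```bash
python3 - <<'E'
from fit import *
th=np.linspace(0,2.15,25)[1:]
g=np.array([-80.,-6])
for t in th:
    c,s=np.cos(t),np.sin(t); x=c*g[0]+s*g[1];z=-s*g[0]+c*g[1]
    print(round(t,2),[0,round(-(x-g[0])/1000,3),round(-(z-g[1])/1000,3)])
E
```

```text
0.09 [0, np.float64(0.0), np.float64(-0.007)]
0.18 [0, np.float64(-0.0), np.float64(-0.014)]
0.27 [0, np.float64(-0.001), np.float64(-0.021)]
0.36 [0, np.float64(-0.003), np.float64(-0.028)]
0.45 [0, np.float64(-0.005), np.float64(-0.035)]
0.54 [0, np.float64(-0.008), np.float64(-0.042)]
0.63 [0, np.float64(-0.012), np.float64(-0.048)]
0.72 [0, np.float64(-0.016), np.float64(-0.054)]
0.81 [0, np.float64(-0.02), np.float64(-0.06)]
0.9 [0, np.float64(-0.025), np.float64(-0.065)]
0.99 [0, np.float64(-0.031), np.float64(-0.069)]
1.08 [0, np.float64(-0.037), np.float64(-0.074)]
1.16 [0, np.float64(-0.043), np.float64(-0.077)]
1.25 [0, np.float64(-0.049), np.float64(-0.08)]
1.34 [0, np.float64(-0.056), np.float64(-0.083)]
1.43 [0, np.float64(-0.063), np.float64(-0.084)]
1.52 [0, np.float64(-0.07), np.float64(-0.086)]
1.61 [0, np.float64(-0.077), np.float64(-0.086)]
1.7 [0, np.float64(-0.085), np.float64(-0.086)]
1.79 [0, np.float64(-0.092), np.float64(-0.085)]
1.88 [0, np.float64(-0.099), np.float64(-0.084)]
1.97 [0, np.float64(-0.106), np.float64(-0.082)]
2.06 [0, np.float64(-0.112), np.float64(-0.079)]
2.15 [0, np.float64(-0.119), np.float64(-0.076)]
```

Request:
play_rows([
  [[0,0,-0.007,0,0,0],[0,0,-0.014,0,0,0],[0,-0.001,-0.021,0,0,0],[0,-0.003,-0.028,0,0,0],[0,-0.005,-0.035,0,0,0],[0,-0.008,-0.042,0,0,0],[0,-0.012,-0.048,0,0,0],[0,-0.016,-0.054,0,0,0]],
])

```text
t: 5.9
position: [0.4859, 0.217, 0.142]
eef_rot: [[-0.08, -0.997, 0.001], [-0.997, 0.08, 0.001], [-0.001, -0.0, -1.0]]
force: [0.5, 6.4, -4.5]
opening: 0.0502
```

Request:
play_rows([
  [[0,-0.004,-0.006,0,0,0],[0,-0.009,-0.011,0,0,0],[0,-0.015,-0.015,0,0,0],[0,-0.021,-0.02,0,0,0],[0,-0.027,-0.023,0,0,0],[0,-0.033,-0.026,0,0,0],[0,-0.033,-0.026,0,0,0]],
])

```text
t: 6.6
position: [0.5194, 0.2144, 0.1682]
eef_rot: [[-0.08, -0.997, 0.001], [-0.997, 0.08, 0.002], [-0.002, -0.001, -1.0]]
force: [1.0, 3.7, 2.2]
opening: 0.0503
```

```bash
python3 - <<'E'
from fit import *
s=arm.read_state();print(s["position"],s["force"])
for n in("side",):
    p=arm.snapshot(n);im=p["image"][:,:,::-1]
    if n=="side": im=cv2.resize(im[60:210,150:320],None,fx=4,fy=4)
    cv2.imwrite(f"pics/{n}3.png",im)
E
```

```text
[0.51935685 0.2143717  0.16822319] [0.971967   3.711055   2.23063266]
```

View pics/side3.png

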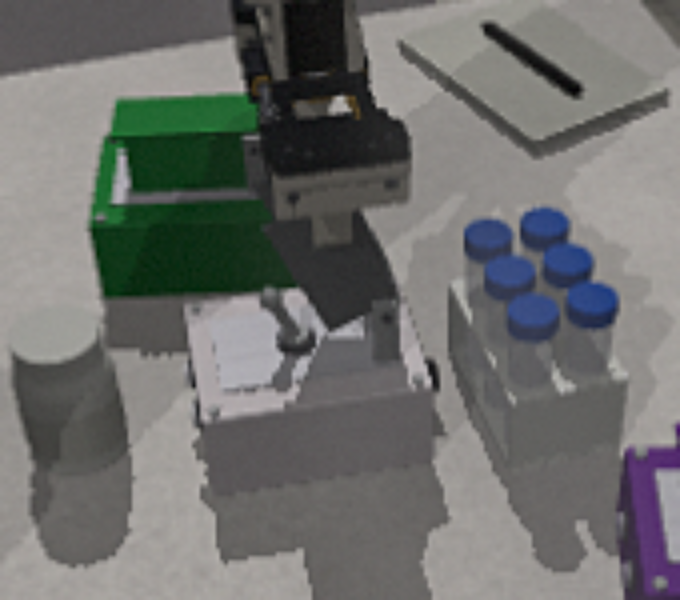

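Request:
play_rows([
  [[0,-0.007,-0.003,0,0,0],[0,-0.014,-0.004,0,0,0],[0,-0.021,-0.006,0,0,0],[0,-0.028,-0.006,0,0,0],[0,-0.036,-0.006,0,0,0],[0,-0.043,-0.005,0,0,0],[0,-0.05,-0.004,0,0,0],[0,-0.057,-0.002,0,0,0]],
])

```text
t: 7.45
position: [0.5758, 0.2097, 0.1698]
eef_rot: [[-0.08, -0.997, 0.001], [-0.997, 0.08, 0.001], [-0.001, -0.001, -1.0]]
force: [-0.8, 5.6, 1.0]
opening: 0.0498
```

Request:
play_rows([
  [[0,-0.006,0.003,0,0,0],[0,-0.013,0.006,0,0,0],[0,-0.018,0.009,0,0,0],[0,-0.018,0.009,0,0,0]],
])

```text
t: 7.85
position: [0.5949, 0.2082, 0.1603]
eef_rot: [[-0.08, -0.997, 0.002], [-0.997, 0.08, 0.002], [-0.002, -0.002, -1.0]]
force: [2.5, 6.1, 0.3]
opening: 0.0497
```

```bash
python3 - <<'E'
from fit import *
s=arm.read_state();print(s["position"],s["force"],boxR(SW).T@(s["position"]-[SW[0],SW[1],0]))
for n in("side",):
    p=arm.snapshot(n);im=p["image"][:,:,::-1]
    if n=="side": im=cv2.resize(im[60:210,150:320],None,fx=4,fy=4)
    cv2.imwrite(f"pics/{n}4.png",im)
E
```

```text
[0.59494645 0.20817736 0.16033897] [2.53981033 6.06525549 0.31674309] [0.09516404 0.00108584 0.16033897]
```

View pics/side4.png

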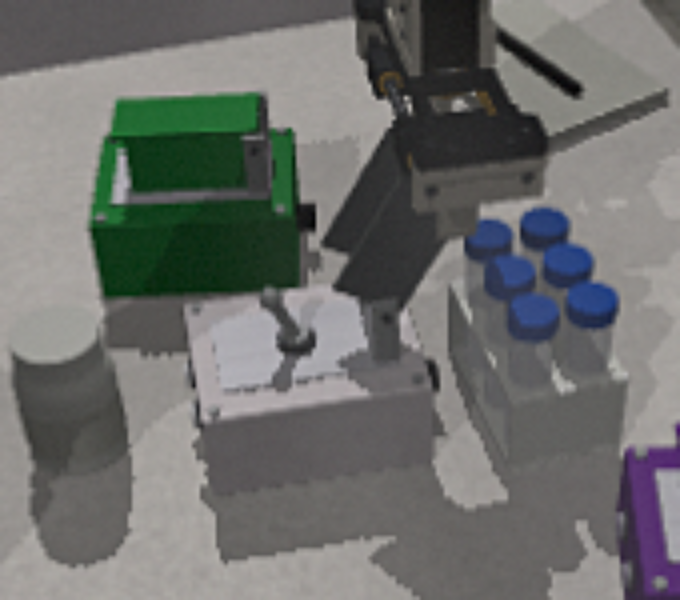

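Request:
play_rows([
  [[0,0,0,0,0,0],[0,0,0,0,0,0],[0,0,0,0,0,0],[0,0,0,0,0,0],[0,0,0,0,0,0]],
], fingers=1)

```text
t: 8.4
position: [0.5937, 0.2075, 0.1604]
eef_rot: [[-0.08, -0.997, 0.001], [-0.997, 0.08, 0.0], [-0.0, -0.001, -1.0]]
force: [-0.6, -0.1, -0.7]
opening: 0.0853
```

Request:
play_rows([
  [[0,0,-0.03,0,0,0],[0,0,-0.07,0,0,0],[0,0,-0.11,0,0,0],[0,0.05,-0.11,0,0,0],[0,0.1,-0.11,0,0,0],[0,0.15,-0.11,0,0,0],[0,0.15,-0.11,0,0,0],[0,0.15,-0.11,0,0,0]],
])

```text
t: 9.2
position: [0.4436, 0.2198, 0.271]
eef_rot: [[-0.079, -0.997, 0.003], [-0.997, 0.079, 0.0], [-0.0, -0.003, -1.0]]
force: [0.7, -0.8, -0.2]
opening: 0.0918
```

Request:
play_rows([
  [[0,0,0,0,0,0],[0,0,0,0,0,0],[0,0,0,0,0,0]],
], fingers=-1)

```text
t: 9.5
position: [0.445, 0.2197, 0.2701]
eef_rot: [[-0.081, -0.997, 0.0], [-0.997, 0.081, 0.001], [-0.001, -0.0, -1.0]]
force: [0.0, 0.1, 0.5]
opening: 0.0723
```

```bash
python3 - <<'E'
from fit import *
rows([(W(SW,[-.055,0,.26]),toolR(SW,.15)),(W(SW,[-.055,0,.104]),toolR(SW,.15)),(W(SW,[-.006,0,.104]),toolR(SW,.15))])
for n in("side","top"):
    p=arm.snapshot(n);im=p["image"][:,:,::-1]
    if n=="side": im=cv2.resize(im[60:210,150:320],None,fx=4,fy=4)
    else: im=cv2.resize(im[100:250,120:270],None,fx=4,fy=4)
    cv2.imwrite(f"pics/{n}5.png",im)
E
```

```text
[0.0005, -0.0002, 0.0101, 0.1496, 0.0009, -0.0015]
[0.0007, -0.0002, 0.1661, 0.1496, 0.0009, -0.0015]
[0.0006, -0.0492, 0.1661, 0.1496, 0.0009, -0.0015]
```

View pics/side5.png

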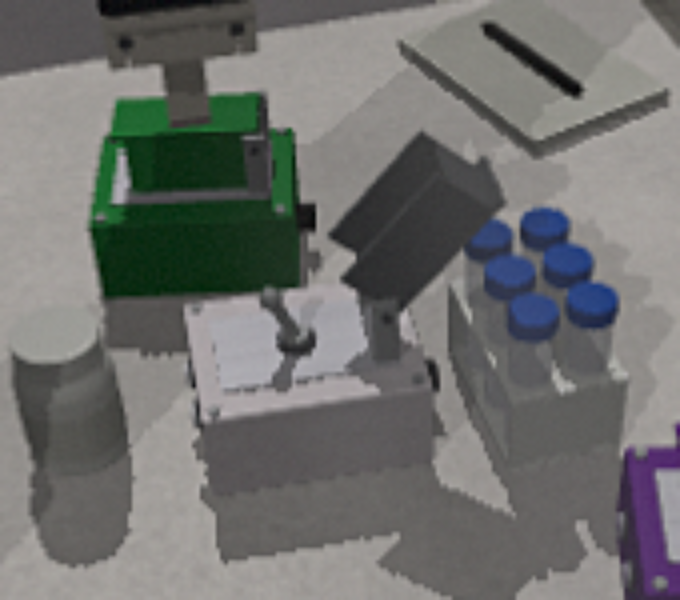

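View pics/top5.png

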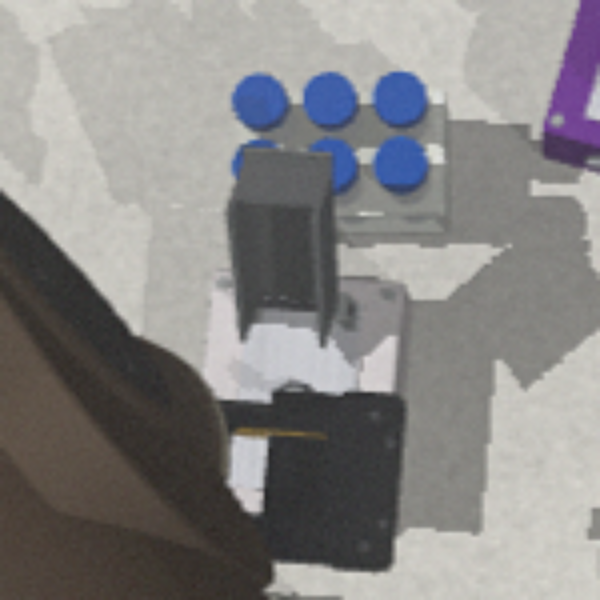

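Request:
play_rows([
  [[0,0,0.01,0.15,0,0],[0,0,0.04,0.15,0,0],[0,0,0.08,0.15,0,0],[0,0,0.12,0.15,0,0],[0,0,0.15,0.15,0,0],[0,0,0.166,0.15,0,0],[0,0,0.166,0.15,0,0]],
])

```text
t: 10.3
position: [0.4431, 0.2191, 0.1021]
eef_rot: [[-0.08, -0.986, 0.146], [-0.997, 0.079, -0.013], [0.002, -0.147, -0.989]]
force: [0.0, -0.6, -0.1]
opening: 0.0083
```

```bash
python3 - <<'E'
from fit import *
s=arm.read_state();print(s["opening"],s["force"],boxR(SW).T@(s["position"]-[SW[0],SW[1],0]))
rows([(W(SW,[-.006,0,.104]),toolR(SW,.15))])
for n in("side",):
    p=arm.snapshot(n);im=p["image"][:,:,::-1]
    im=cv2.resize(im[60:210,150:320],None,fx=4,fy=4)
    cv2.imwrite(f"pics/{n}6.png",im)
E
```

```text
0.008307077456068335 [ 0.0026771 -0.5956151 -0.0998184] [-0.0570889  -0.00013843  0.10211151]
[-0.0001, -0.0508, 0.0056, 0.0029, -0.0016, 0.0002]
```

View pics/side6.png

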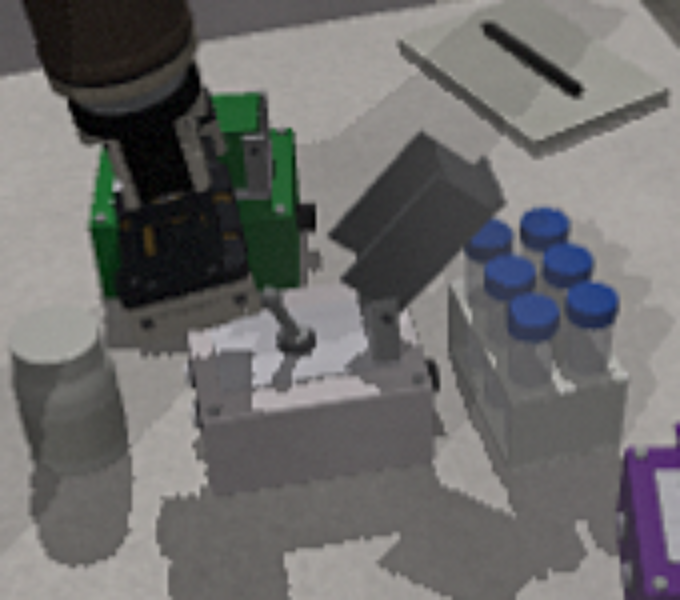

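Request:
play_rows([
  [[0,-0.01,0.001,0,0,0],[0,-0.018,0.002,0,0,0],[0,-0.026,0.003,0,0,0],[0,-0.034,0.004,0,0,0],[0,-0.042,0.005,0,0,0],[0,-0.048,0.006,0,0,0],[0,-0.052,0.006,0,0,0],[0,-0.053,0.006,0,0,0]],
])

```text
t: 11.15
position: [0.4952, 0.2157, 0.1054]
eef_rot: [[-0.079, -0.986, 0.146], [-0.997, 0.078, -0.012], [0.001, -0.146, -0.989]]
force: [-11.1, 1.4, 1.5]
opening: 0.0003
```

```bash
python3 - <<'E'
from fit import *
s=arm.read_state();print(s["opening"],s["force"],boxR(SW).T@(s["position"]-[SW[0],SW[1],0]))
for n in("side",):
    p=arm.snapshot(n);im=p["image"][:,:,::-1]
    im=cv2.resize(im[60:210,150:320],None,fx=4,fy=4)
    cv2.imwrite(f"pics/{n}7.png",im)
E
```

```text
0.0002864576994898501 [-11.05322958   1.39249736   1.52366648] [-0.00489304  0.00062699  0.10538149]
```

View pics/side7.png

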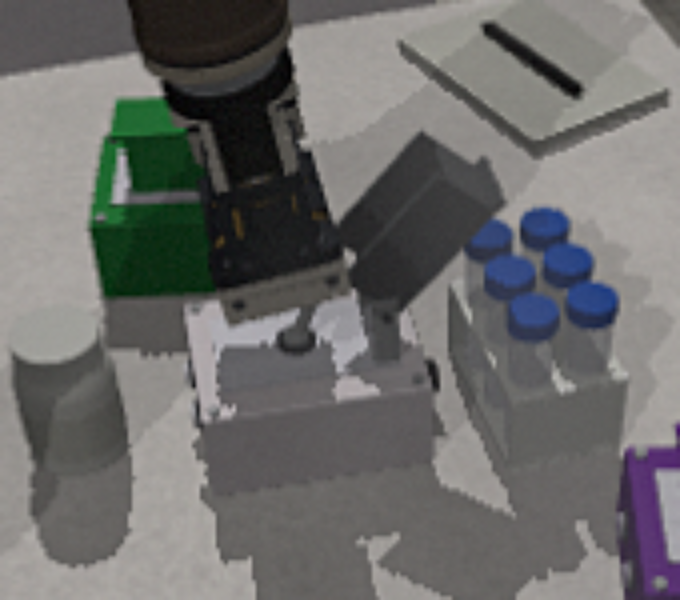

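Request:
play_rows([
  [[0,0.03,0,0,0,0],[0,0.06,-0.01,0,0,0],[0,0.07,-0.06,0,0,0],[0,0.07,-0.11,0,0,0],[0,0.07,-0.16,-0.15,0,0],[0,0.07,-0.2,-0.15,0,0],[0,0.07,-0.2,-0.15,0,0],[0,0.07,-0.2,-0.15,0,0]],
])

```text
t: 12.0
position: [0.3993, 0.2233, 0.2945]
eef_rot: [[-0.081, -0.997, 0.004], [-0.997, 0.081, 0.001], [-0.002, -0.003, -1.0]]
force: [-0.6, -0.4, -1.6]
opening: 0.0004
```

```bash
python3 - <<'E'
from fit import *
rows([(W(SW,[.165,0,.30]),toolR(SW)),(W(SW,[.165,0,.165]),toolR(SW))])
for n in("side",):
    p=arm.snapshot(n);im=p["image"][:,:,::-1]
    im=cv2.resize(im[60:210,150:320],None,fx=4,fy=4)
    a,b=proj(p,[W(SW,[-.005,0,.078]),W(SW,[.011,0,.110])]);
    for q in(a,b): cv2.circle(im,tuple(int(v) for v in (q-[150,60]+.5)*4),4,(0,0,255),1)
    cv2.imwrite(f"pics/{n}8.png",im)
E
```

```text
[0.0002, -0.2661, -0.0046, -0.0034, 0.0017, -0.0012]
[0.0005, -0.2656, 0.1304, -0.0034, 0.0017, -0.0012]
```

View pics/side8.png

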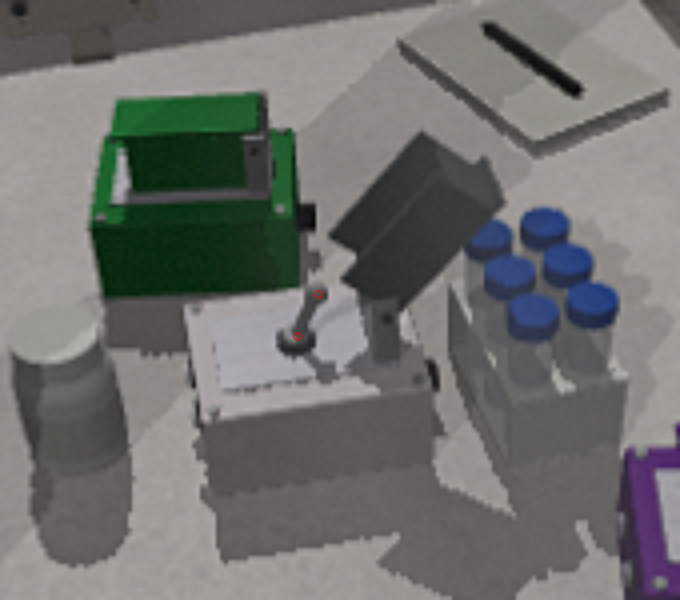

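Request:
play_rows([
  [[0,-0.05,-0.005,0,0,0],[0,-0.1,-0.005,0,0,0],[0,-0.15,-0.005,0,0,0],[0,-0.2,-0.005,0,0,0],[0,-0.25,-0.005,0,0,0],[0,-0.266,0,0,0,0],[0,-0.266,0,0,0,0],[0,-0.266,0,0,0,0]],
])

```text
t: 12.85
position: [0.6624, 0.2024, 0.2917]
eef_rot: [[-0.079, -0.997, -0.003], [-0.997, 0.079, -0.0], [0.0, 0.003, -1.0]]
force: [-0.5, -0.5, -0.1]
opening: 0.0003
```

```bash
python3 - <<'E'
from fit import *
rows([(W(SW,[.165,0,.165]),toolR(SW)),(W(SW,[.044,0,.165]),toolR(SW))])
E
```

```text
[0.0007, -0.0025, 0.1267, 0.0025, -0.0003, 0.0005]
[0.0006, 0.1185, 0.127, 0.0025, -0.0003, 0.0005]
```

Request:
play_rows([
  [[0,0,0.04,0,0,0],[0,0,0.08,0,0,0],[0,0,0.11,0,0,0],[0,0,0.127,0,0,0],[0,0,0.127,0,0,0]],
])

```text
t: 13.35
position: [0.6606, 0.202, 0.1644]
eef_rot: [[-0.079, -0.997, -0.004], [-0.997, 0.079, -0.001], [0.001, 0.004, -1.0]]
force: [0.4, -0.0, -0.2]
opening: 0.0004
```

Request:
play_rows([
  [[0,0.015,0,0,0,0],[0,0.03,0,0,0,0],[0,0.045,0,0,0,0],[0,0.06,0,0,0,0],[0,0.075,0,0,0,0],[0,0.09,0,0,0,0],[0,0.105,0,0,0,0],[0,0.12,0,0,0,0]],
])

```text
t: 14.15
position: [0.5432, 0.2126, 0.1687]
eef_rot: [[-0.079, -0.997, 0.003], [-0.997, 0.079, 0.001], [-0.002, -0.003, -1.0]]
force: [0.1, 0.7, -0.7]
opening: 0.0003
```

```bash
python3 - <<'E'
from fit import *
s=arm.read_state();print(s["force"],boxR(SW).T@(s["position"]-[SW[0],SW[1],0]))
for n in("side",):
    p=arm.snapshot(n);im=p["image"][:,:,::-1]
    im=cv2.resize(im[60:210,150:320],None,fx=4,fy=4)
    cv2.imwrite(f"pics/{n}9.png",im)
E
```

```text
[ 0.14780941  0.71352818 -0.70352648] [0.0431883  0.00137815 0.16870414]
```

View pics/side9.png

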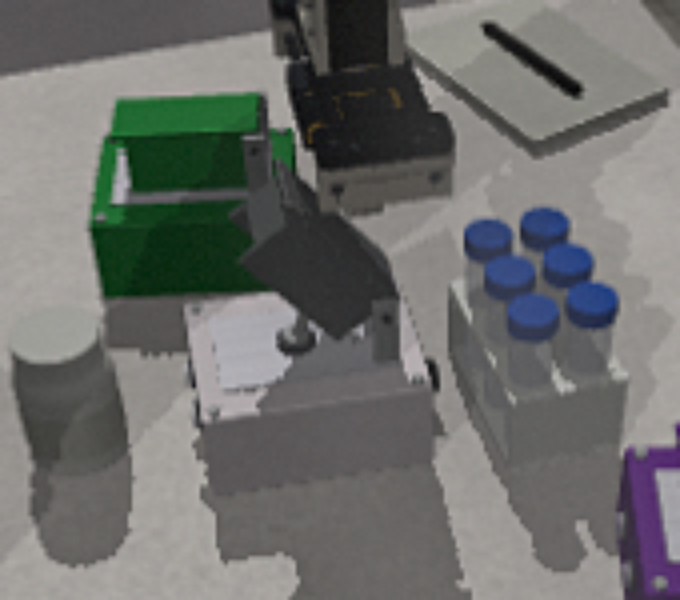

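Request:
play_rows([
  [[0,0,-0.03,0,0,0],[0,0,-0.07,0,0,0],[0,0,-0.1,0,0,0],[0,0,-0.1,0,0,0],[0,0,-0.1,0,0,0],[0,0,-0.1,0,0,0],[0,0,-0.1,0,0,0],[0,0,-0.1,0,0,0]],
])

```text
t: 15.0
position: [0.5436, 0.2115, 0.2659]
eef_rot: [[-0.08, -0.997, -0.001], [-0.997, 0.08, 0.0], [-0.0, 0.001, -1.0]]
force: [0.4, -1.2, 1.1]
opening: 0.0003
```

```bash
python3 - <<'E'
from fit import *
IGp=IG
pt=arm.snapshot("top")
rows([(W(IG,[0,.062,.27]),toolR(IG,0,'y')),])
for n in("side",):
    p=arm.snapshot(n);im=p["image"][:,:,::-1]
    im=cv2.resize(im[60:210,150:320],None,fx=4,fy=4)
    cv2.imwrite(f"pics/{n}10.png",im)
# cover rib location: project candidates for q
im=cv2.resize(pt["image"][:,:,::-1][150:250,290:430],None,fx=5,fy=5,interpolation=cv2.INTER_CUBIC)
for q,c in((0,(0,0,255)),(.01,(0,255,0)),(.02,(255,0,0))):
    e=proj(pt,boxpts(IG,[[-.035,.065-q,.11],[.035,.065-q,.11]]));e=((e-[290,150]+.5)*5).astype(int)
    cv2.line(im,tuple(map(int,e[0])),tuple(map(int,e[1])),c,1)
cv2.imwrite("pics/topc.png",im)
E
```

```text
[0.3572, 0.0112, -0.0041, 0.0003, 0.0002, 0.0468]
```

View pics/side10.png

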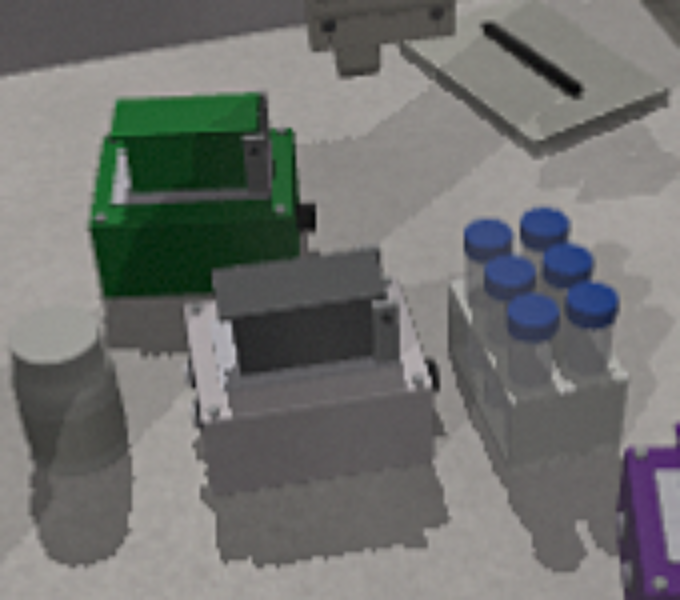

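View pics/topc.png

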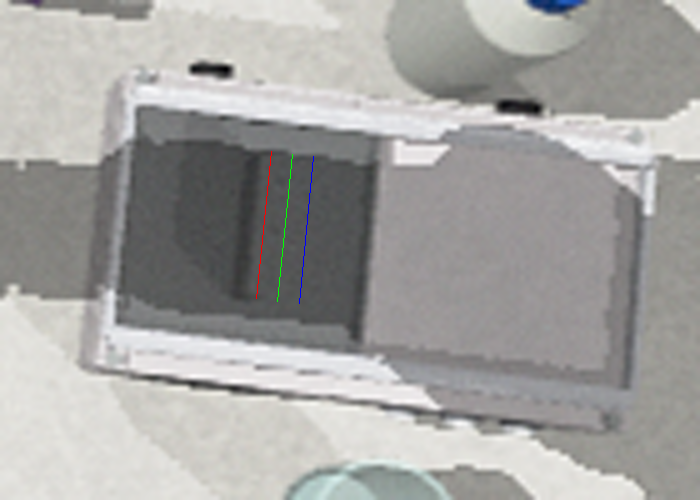

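Request:
play_rows([
  [[0.05,0,0,0,0,0.047],[0.1,0.005,0,0,0,0.047],[0.15,0.01,0,0,0,0.047],[0.2,0.012,0,0,0,0.047],[0.25,0.015,0,0,0,0.047],[0.3,0.019,0,0,0,0.047],[0.35,0.019,0,0,0,0.047],[0.357,0.019,0,0,0,0.047]],
], fingers=-0.02)

```text
t: 15.9
position: [0.4948, -0.1498, 0.266]
eef_rot: [[-0.136, -0.991, -0.0], [-0.991, 0.136, -0.002], [0.002, -0.0, -1.0]]
force: [0.1, 0.2, 0.2]
opening: 0.0452
```

Request:
play_rows([
  [[0,0,0,0,0,0],[0,0,0,0,0,0]],
])

```text
t: 16.1
position: [0.4966, -0.1411, 0.2663]
eef_rot: [[-0.126, -0.992, 0.001], [-0.992, 0.126, 0.002], [-0.002, -0.001, -1.0]]
force: [0.1, -0.1, -0.1]
opening: 0.0449
```

```bash
python3 - <<'E'
from fit import *
s=arm.read_state();print(s["opening"],boxR(IG).T@(s["position"]-[IG[0],IG[1],0]))
rows([(W(IG,[-.008,.064,.083]),toolR(IG))])
p=arm.snapshot("wrist")
im=cv2.resize(p["image"][:,:,::-1],None,fx=1.5,fy=1.5)
H=[[-.035,.065,.11],[.035,.065,.11],[-.035,.055,.11],[.035,.055,.11]]
for e in proj(p,boxpts(IG,H))*1.5: cv2.circle(im,tuple(int(v) for v in e),4,(0,255,255),1)
tops=[[-.075,-.13,.07],[.075,-.13,.07],[.075,.13,.07],[-.075,.13,.07]]
cv2.polylines(im,[(proj(p,boxpts(IG,tops))*1.5).astype(np.int32)],True,(0,0,255),1)
cv2.imwrite("pics/w3.png",im)
E
```

```text
0.04491288814406822 [-0.00745625  0.06347572  0.26627702]
[-0.0002, 0.0007, 0.1833, -0.0007, 0.0018, 0.001]
```

View pics/w3.png

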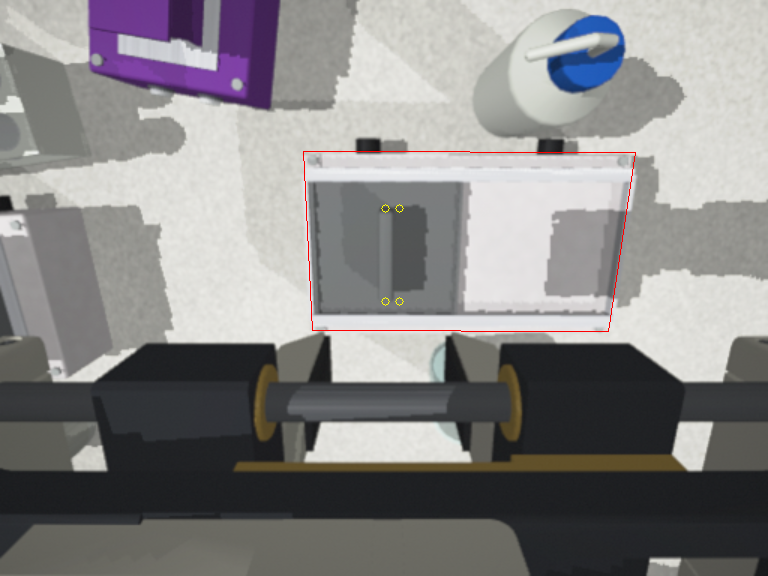

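Request:
play_rows([
  [[0,0.001,0.05,0,0,0],[0,0.001,0.1,0,0,0],[0,0.001,0.14,0,0,0],[0,0.001,0.165,0,0,0],[0,0.001,0.183,0,0,0],[0,0.001,0.183,0,0,0]],
])

```text
t: 16.75
position: [0.4943, -0.1398, 0.0813]
eef_rot: [[-0.124, -0.992, -0.003], [-0.992, 0.124, 0.003], [-0.002, 0.004, -1.0]]
force: [-0.8, 0.2, -0.0]
opening: 0.045
```

Request:
play_rows([
  [[0,0,0,0,0,0],[0,0,0,0,0,0],[0,0,0,0,0,0],[0,0,0,0,0,0],[0,0,0,0,0,0]],
], fingers=-1, grip_force=15)

```text
t: 17.25
position: [0.4961, -0.1421, 0.0841]
eef_rot: [[-0.127, -0.992, 0.002], [-0.992, 0.127, 0.001], [-0.001, -0.002, -1.0]]
force: [-0.2, 1.7, 5.8]
opening: 0.0118
```

```bash
python3 - <<'E'
from fit import *
s=arm.read_state();print(s["opening"],s["force"],boxR(IG).T@(s["position"]-[IG[0],IG[1],0]))
rows([(W(IG,[-.008,-.045,.083]),toolR(IG))])
E
```

```text
0.0117580499655629 [-0.18631688  1.7418374   5.79644073] [-0.00783006  0.06237338  0.08411127]
[0.1074, 0.0001, 0.001, -0.0023, 0.001, -0.0003]
```

Request:
play_rows([
  [[0.015,0,0,0,0,0],[0.03,0,0,0,0,0],[0.045,0,0,0,0,0],[0.06,0,0,0,0,0],[0.075,0,0,0,0,0],[0.09,0,0,0,0,0],[0.1,0,0,0,0,0],[0.11,0,0,0,0,0]],
])

```text
t: 18.05
position: [0.4824, -0.249, 0.084]
eef_rot: [[-0.126, -0.992, 0.002], [-0.992, 0.126, 0.004], [-0.005, -0.002, -1.0]]
force: [-0.1, 30.6, 14.9]
opening: 0.0147
```

Request:
play_rows([
  [[0,0,0,0,0,0],[0,0,0,0,0,0]],
])

```text
t: 18.25
position: [0.4826, -0.2475, 0.0841]
eef_rot: [[-0.124, -0.992, 0.002], [-0.992, 0.124, 0.005], [-0.005, -0.001, -1.0]]
force: [-0.1, 14.4, 10.7]
opening: 0.0117
```

```bash
python3 - <<'E'
from fit import *
s=arm.read_state();print(s["opening"],s["force"],boxR(IG).T@(s["position"]-[IG[0],IG[1],0]))
p=arm.snapshot("side");cv2.imwrite("pics/side11.png",cv2.resize(p["image"][200:370,180:400,::-1],None,fx=3.5,fy=3.5))
E
```

```text
0.011696274982748875 [-0.08806526 14.35451119 10.72582303] [-0.00791184 -0.04381182  0.08408151]
```

View pics/side11.png

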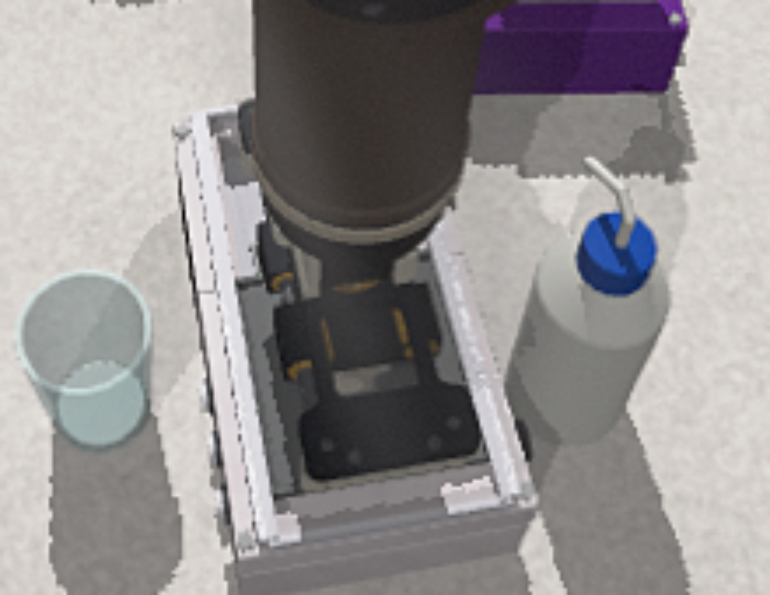

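Request:
play_rows([
  [[-0.001,0,0,0,0,0],[-0.001,0,0,0,0,0],[-0.001,0,0,0,0,0],[-0.001,0,0,0,0,0]],
], fingers=-0.02)

```text
t: 18.7
position: [0.4815, -0.251, 0.0832]
eef_rot: [[-0.128, -0.992, 0.001], [-0.992, 0.128, 0.0], [-0.0, -0.001, -1.0]]
force: [-0.1, -0.2, -0.1]
opening: 0.0394
```

Request:
play_rows([
  [[0,0,-0.03,0,0,0],[0,0,-0.07,0,0,0],[0,0,-0.1,0,0,0],[-0.04,0,-0.1,0,0,0],[-0.08,-0.01,-0.1,0,0,0],[-0.12,-0.025,-0.1,0,0,0],[-0.12,-0.025,-0.1,0,0,0],[-0.12,-0.025,-0.1,0,0,0]],
])

```text
t: 19.5
position: [0.5219, -0.1339, 0.1833]
eef_rot: [[-0.125, -0.992, 0.001], [-0.992, 0.125, 0.001], [-0.001, -0.001, -1.0]]
force: [-0.3, -0.3, -0.0]
opening: 0.0452
```

Request:
play_rows([
  [[0,0,0,0,0,0],[0,0,0,0,0,0],[0,0,0,0,0,0],[0,0,0,0,0,0],[0,0,0,0,0,0]],
], fingers=-1)

```text
t: 20.0
position: [0.5216, -0.135, 0.1835]
eef_rot: [[-0.128, -0.992, 0.001], [-0.992, 0.128, 0.001], [-0.001, -0.001, -1.0]]
force: [0.2, 0.1, -0.2]
opening: 0.0094
```

```bash
python3 - <<'E'
from fit import *
s=arm.read_state();print(s["opening"],s["force"],boxR(IG).T@(s["position"]-[IG[0],IG[1],0]))
rows([(W(IG,[.018,.078,.07]),toolR(IG))])
for n in("wrist","side"):
    p=arm.snapshot(n)
    f=1.5 if n=="wrist" else 2
    im=cv2.resize(p["image"][:,:,::-1],None,fx=f,fy=f)
    for P in([.018,.078,.064],[-.027,.04,.055],[0,-.045,.11]):
        e=proj(p,[W(IG,P)])[0]*f;cv2.circle(im,tuple(int(v) for v in e),4,(0,0,255),1)
    if n=="side": im=im[384:,300:820]
    cv2.imwrite(f"pics/{n}12.png",im)
E
```

```text
0.009366085065984636 [ 0.20319578  0.13845635 -0.24022978] [0.0164897  0.07264748 0.18346153]
[-0.0053, -0.0014, 0.1135, -0.0009, 0.0008, -0.0009]
```

View pics/wrist12.png

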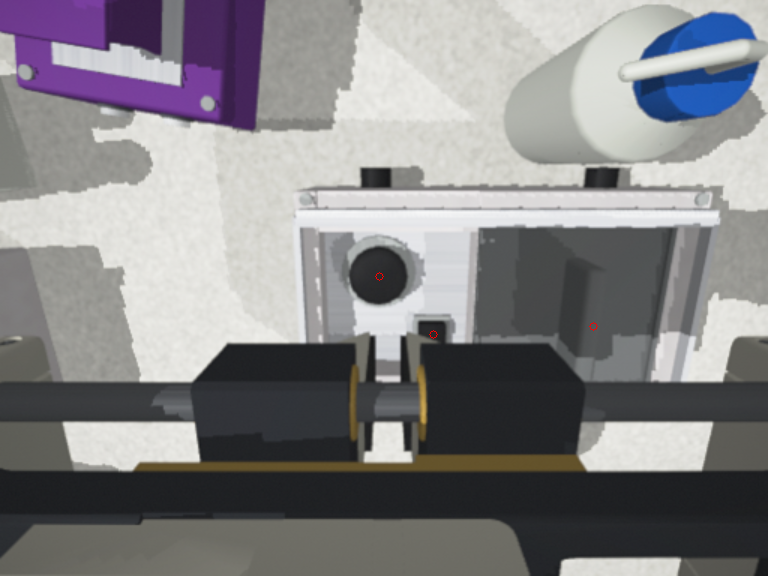

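View pics/side12.png

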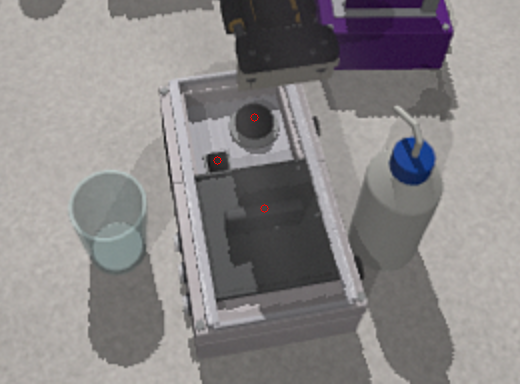

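Request:
play_rows([
  [[-0.005,-0.001,0,0,0,0],[-0.005,-0.001,0.04,0,0,0],[-0.005,-0.001,0.08,0,0,0],[-0.005,-0.001,0.1,0,0,0],[-0.005,-0.001,0.11,0,0,0],[-0.005,-0.001,0.11,0,0,0]],
])

```text
t: 20.7
position: [0.5229, -0.1292, 0.0726]
eef_rot: [[-0.126, -0.992, -0.001], [-0.992, 0.126, 0.001], [-0.001, 0.001, -1.0]]
force: [-0.5, -0.0, 0.5]
opening: 0.0004
```

```bash
python3 - <<'E'
from fit import *
s=arm.read_state();print(s["opening"],s["force"],boxR(IG).T@(s["position"]-[IG[0],IG[1],0]))
rows([(W(IG,[.018,.078,.057]),toolR(IG))])
E
```

```text
0.0004363369037156421 [-0.52073735 -0.02337258  0.49762722] [0.01709368 0.07854773 0.0725627 ]
[0.0006, -0.0009, 0.0156, 0.0011, 0.0012, 0.0002]
```

Request:
play_rows([
  [[0,-0.001,0.006,0,0,0],[0,-0.001,0.01,0,0,0],[0,-0.001,0.014,0,0,0],[0,-0.001,0.016,0,0,0],[0,-0.001,0.016,0,0,0]],
])

```text
t: 21.2
position: [0.5255, -0.1299, 0.0581]
eef_rot: [[-0.127, -0.992, 0.003], [-0.992, 0.127, 0.0], [-0.001, -0.003, -1.0]]
force: [1.1, -0.3, 5.3]
opening: 0.0005
```

Request:
play_rows([
  [[0,0,0.002,0,0,0],[0,0,0.002,0,0,0],[0,0,0.002,0,0,0]],
])

```text
t: 21.5
position: [0.5256, -0.1299, 0.0576]
eef_rot: [[-0.127, -0.992, 0.004], [-0.992, 0.127, -0.0], [-0.0, -0.004, -1.0]]
force: [-4.1, 1.5, 22.7]
opening: 0.0002
```

Bottomed out (22.7 N). Hold over 2 s.

Request:
play_rows([
  [[0,0,0,0,0,0],[0,0,0,0,0,0],[0,0,0,0,0,0],[0,0,0,0,0,0],[0,0,0,0,0,0],[0,0,0,0,0,0],[0,0,0,0,0,0],[0,0,0,0,0,0]],
])

```text
t: 22.3
position: [0.5256, -0.13, 0.0576]
eef_rot: [[-0.127, -0.992, 0.004], [-0.992, 0.127, -0.0], [-0.0, -0.004, -1.0]]
force: [-4.8, 0.9, 23.0]
opening: 0.0002
```

Request:
play_rows([
  [[0,0,0,0,0,0],[0,0,0,0,0,0],[0,0,0,0,0,0],[0,0,0,0,0,0],[0,0,0,0,0,0],[0,0,0,0,0,0],[0,0,0,0,0,0],[0,0,0,0,0,0]],
])

```text
t: 23.1
position: [0.5256, -0.13, 0.0576]
eef_rot: [[-0.127, -0.992, 0.004], [-0.992, 0.127, -0.0], [-0.0, -0.004, -1.0]]
force: [-4.0, 0.3, 23.0]
opening: 0.0003
```

Request:
play_rows([
  [[0,0,0,0,0,0],[0,0,0,0,0,0],[0,0,0,0,0,0],[0,0,0,0,0,0],[0,0,0,0,0,0],[0,0,0,0,0,0],[0,0,0,0,0,0]],
])

```text
t: 23.8
position: [0.5257, -0.1299, 0.0576]
eef_rot: [[-0.127, -0.992, 0.004], [-0.992, 0.127, -0.0], [-0.0, -0.004, -1.0]]
force: [-4.3, 0.6, 22.3]
opening: 0.0001
```

Request:
play_rows([
  [[0,0,-0.03,0,0,0],[0,0,-0.08,0,0,0],[0,0,-0.125,0,0,0],[0.04,0.01,-0.125,0,0,0],[0.08,0.02,-0.125,0,0,0],[0.123,0.026,-0.125,0,0,0],[0.123,0.026,-0.125,0,0,0],[0.123,0.026,-0.125,0,0,0]],
], fingers=-0.02)

```text
t: 24.6
position: [0.4822, -0.2496, 0.1802]
eef_rot: [[-0.13, -0.992, 0.001], [-0.992, 0.13, 0.001], [-0.001, -0.0, -1.0]]
force: [0.7, 1.0, -0.5]
opening: 0.0447
```

```bash
python3 - <<'E'
from fit import *
s=arm.read_state();print(s["opening"],s["force"],boxR(IG).T@(s["position"]-[IG[0],IG[1],0]))
rows([(W(IG,[-.008,-.045,.083]),toolR(IG))])
p=arm.snapshot("side");cv2.imwrite("pics/side13.png",cv2.resize(p["image"][160:370,150:420,::-1],None,fx=2.8,fy=2.8))
E
```

```text
0.044745277663965036 [ 0.66990354  1.03574645 -0.51508367] [-0.00804942 -0.04596742  0.18021295]
[-0.0009, -0.0, 0.0972, -0.0004, 0.0009, -0.0031]
```

View pics/side13.png

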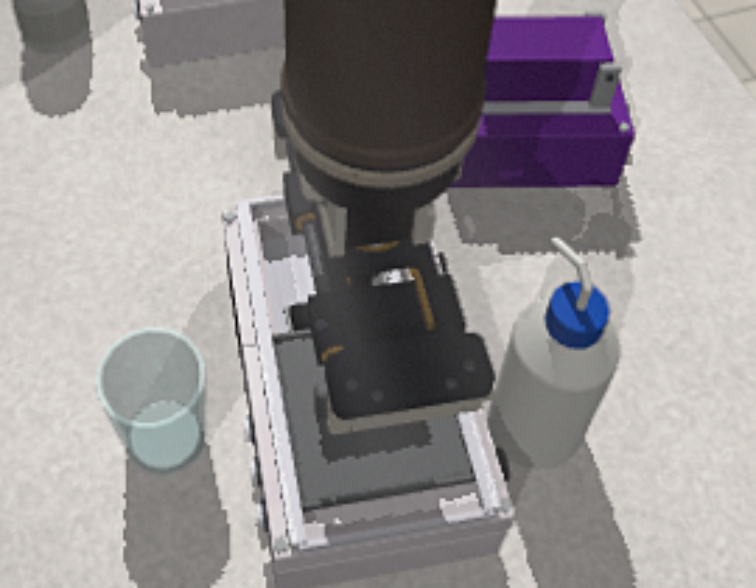

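Request:
play_rows([
  [[0,0,0.04,0,0,0],[0,0,0.07,0,0,0],[0,0,0.09,0,0,0],[0,0,0.097,0,0,0],[0,0,0.097,0,0,0]],
])

```text
t: 25.15
position: [0.483, -0.247, 0.0828]
eef_rot: [[-0.125, -0.992, -0.0], [-0.992, 0.125, 0.002], [-0.002, 0.001, -1.0]]
force: [-0.0, -0.2, -0.0]
opening: 0.0448
```

Request:
play_rows([
  [[0,0,0,0,0,0],[0,0,0,0,0,0],[0,0,0,0,0,0],[0,0,0,0,0,0],[0,0,0,0,0,0]],
], fingers=-1, grip_force=15)

```text
t: 25.65
position: [0.4835, -0.2473, 0.0838]
eef_rot: [[-0.126, -0.992, 0.002], [-0.992, 0.126, 0.002], [-0.002, -0.001, -1.0]]
force: [-1.0, 1.3, 4.0]
opening: 0.0119
```

```bash
python3 - <<'E'
from fit import *
s=arm.read_state();print(s["opening"],s["force"],boxR(IG).T@(s["position"]-[IG[0],IG[1],0]))
rows([(W(IG,[-.008,.065,.083]),toolR(IG))])
E
```

```text
0.011910140000161294 [-1.03170453  1.25960031  4.04620489] [-0.00709095 -0.04351147  0.08384137]
[-0.1085, 0.0009, 0.0011, -0.0014, 0.0023, 0.0003]
```

Request:
play_rows([
  [[-0.015,0,0,0,0,0],[-0.03,0,0,0,0,0],[-0.045,0,0,0,0,0],[-0.06,0,0,0,0,0],[-0.075,0,0,0,0,0],[-0.09,0,0,0,0,0],[-0.102,0,0,0,0,0],[-0.11,0,0,0,0,0]],
])

```text
t: 26.45
position: [0.4975, -0.1378, 0.0838]
eef_rot: [[-0.125, -0.992, 0.002], [-0.992, 0.125, 0.0], [-0.001, -0.002, -1.0]]
force: [-2.8, -26.0, 3.9]
opening: 0.0121
```

Request:
play_rows([
  [[-0.002,0,0,0,0,0],[-0.002,0,0,0,0,0],[-0.002,0,0,0,0,0]],
])

```text
t: 26.75
position: [0.4975, -0.1382, 0.0838]
eef_rot: [[-0.128, -0.992, 0.002], [-0.992, 0.128, -0.001], [0.001, -0.002, -1.0]]
force: [-0.4, -5.8, 5.2]
opening: 0.0116
```

```bash
python3 - <<'E'
from fit import *
s=arm.read_state();print(s["opening"],s["force"],boxR(IG).T@(s["position"]-[IG[0],IG[1],0]))
E
```

```text
0.011563393679672051 [-0.35601491 -5.83864701  5.17622402] [-0.00700464  0.0664286   0.08378952]
```

Request:
play_rows([
  [[0,0,0,0,0,0],[0,0,0,0,0,0],[0,0,0,0,0,0],[0,0,0,0,0,0]],
], fingers=-0.02)

```text
t: 27.15
position: [0.497, -0.1369, 0.0832]
eef_rot: [[-0.126, -0.992, 0.0], [-0.992, 0.126, 0.001], [-0.001, -0.0, -1.0]]
force: [0.5, -0.0, 0.3]
opening: 0.0396
```

Request:
play_rows([
  [[0,0,-0.04,0,0,0],[0,0,-0.09,0,0,0],[0,0,-0.14,0,0,0],[0,0,-0.18,0,0,0],[0,0.05,-0.18,0,0,0],[0,0.09,-0.18,0,0,0],[0,0.09,-0.18,0,0,0],[0,0.09,-0.18,0,0,0]],
])

```text
t: 27.95
position: [0.4073, -0.1261, 0.2637]
eef_rot: [[-0.127, -0.992, 0.002], [-0.992, 0.127, 0.0], [-0.0, -0.002, -1.0]]
force: [0.1, -0.1, 0.2]
opening: 0.0447
```

```bash
python3 - <<'E'
from fit import *
s=arm.read_state();print(s["force"],s["position"])
p=arm.snapshot("wrist");im=cv2.resize(p["image"][:,:,::-1],None,fx=1.5,fy=1.5)
for y,c in((.065,(0,0,255)),(.06,(0,255,0))):
  for x in(-.035,.035):
    e=proj(p,[W(IG,[x,y,.11])])[0]*1.5;cv2.circle(im,tuple(int(v) for v in e),3,c,1)
cv2.imwrite("pics/w14.png",im)
p=arm.snapshot("side");cv2.imwrite("pics/side14.png",cv2.resize(p["image"][:,:,::-1],None,fx=1.5,fy=1.5))
for t in["wash_bottle_mid","beaker_mid","reagent_jar_mid","tube_rack_mid","cover_grip"]:
    r=arm.search_frame(t,p);print(t,[(np.round(wpos(p,q["position"]),3).tolist(),round(q["confidence"],2)) for q in r[:1]])
E
```

```text
[ 0.08512458 -0.1444001   0.23756356] [ 0.40729727 -0.12612415  0.26369737]
wash_bottle_mid [([0.597, -0.28, 0.122], 0.59)]
beaker_mid [([0.357, -0.177, 0.056], 0.87)]
reagent_jar_mid [([0.531, 0.178, 0.072], 0.68)]
tube_rack_mid [([0.641, 0.144, 0.064], 0.96)]
cover_grip [([0.502, -0.149, 0.077], 0.62)]
```

View pics/w14.png

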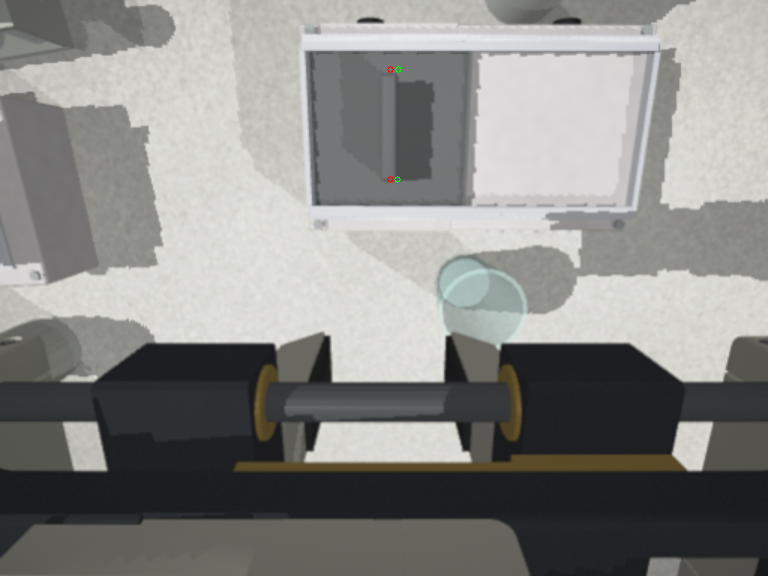

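View pics/side14.png

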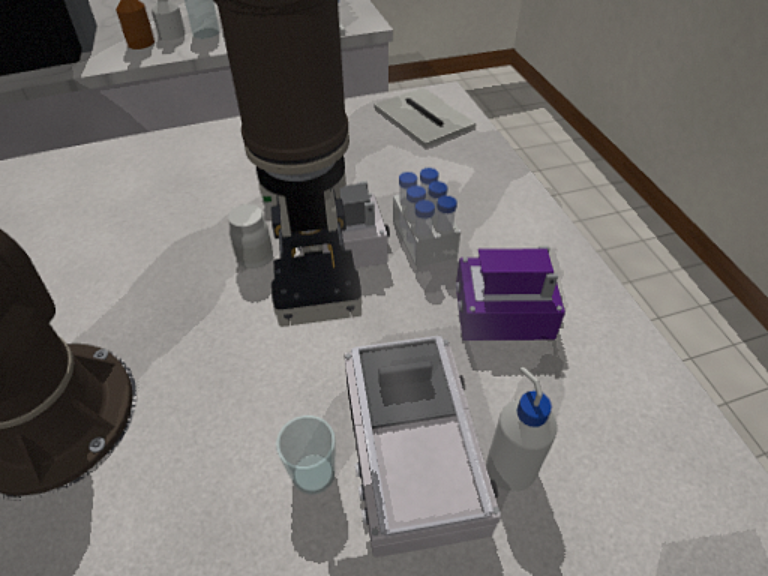

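```bash
python3 -c "
from plant import arm
print(arm.job_done())"
```

```text
the job is handed in; nothing more can be done
None
```

I did every step of the job in order and handed it in at about 28 s of the 72 s allowed. The system gave no verdict.

- **Switch box:** I lifted the hood back and pushed the toggle over until it stopped (11 N). I then tipped the hood forward and it fell shut. Pictures showed the toggle tip at its predicted "on" position and the hood down. After the hood shut, I could not see the toggle again.
- **Ignition box:** I slid the cover to its open stop and held the ignition button fully down for more than 2 s, at about 23 N. I then slid the cover back to its home stop. The last wrist picture showed the grip rib within about 1 mm of home. I never touched the flame-out button.
- **Other objects:** The last networks check put the wash bottle, beaker and tube rack within about 5 mm of their starting positions. For the jar, it reported a point on the switch box instead. The picture shows the jar upright where it stood, but I didn't measure it.
- **Robot at hand-in:** The arm was clear of everything, with the wrist force near zero.

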